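Load a sharpening stone into a sprung stone holder

ROBOT

A 7-joint arm with a two-finger parallel gripper is mounted at the origin on a cart in front of the work surface, level with it; the furniture and walls round the work are solid. World frame = base frame: x ahead of the robot, y to its left, z up, the work surface at z = 0. Lengths are in m, angles in rad, forces in N, time in s.
With the tool pointing down it reaches from about 0.4 to 0.9 m from the base axis. Payload 5.5 kg.
Tool frame: the origin (TCP) lies at the very end of the fingers, on their centre line; the grasp point (between the pads) lies 19 mm behind it; z points along the fingers, y is the line along which they close (so a half turn about z gives the same grasp; the last joint's range is limited). The gripper opens to 85 mm and grips with 20 to 120 N. Pads are 22 mm wide; open, the fingers measure 114 mm over their backs; the gripper's body (76 mm by 85 mm) begins 54 mm behind the grasp point. The pads swing forward as they close: fully open they stand 13 mm farther back than shut.
Start: joints at [1.454, 0.501, -0.427, 1.55, 0.221, 1.138, -0.21], TCP at [0.241, -0.604, 0.196] pointing down, gripper open.
Joint ranges: [-2.88, 2.88], [-0.31, 2.03], [-1.54, 1.56], [0.2, 2.42], [-1.41, 4.55], [0.19, 2.02], [-2.57, 2.57]. Speed limits (rad/s): [2.57, 2.57, 3.14, 3.14, 3.14, 3.14, 3.14].

INTERFACE

Orientations are given as a 3x3 rotation matrix whose columns are the frame's x, y, z axes.
In Python, from rig import ctrl gives the robot as it stands. The module is installed in compiled form; this text tells all that it offers.
- The arm moves only by the tool carry_out, never from a script. Its argument "targets" is a list that holds one entry, the list of rows, each a list of 7 numbers: the shift along the tool's x, y, z in cm, then the turn, a rotation vector about the tool's x, y, z in degrees, then the closure, from -1 (fully open) to 1 (shut). A call has 1 to 20 rows; each row shifts and turns the commanded pose from where the row before left it, along the tool's axes as they then stand; what a row does not reach is not made up. A row lasts 1/12 s, in which the tool goes at most 41.7 mm and 7.16 degrees, less where a joint would pass 70% of its speed; a pose out of reach is approached as far as the arm can. A call with a gripper value outside its range is refused whole. The fingers move at their own pace and stop on an object; "newtons" is the grip in N (left out, the last holds). Time passes only in rows, so rows that do not move let the fingers close. It gives the time, the measured TCP pose, the force, the opening and the grip force at its end, in the units of the state.
- ctrl.observe(): the state, without advancing time (a new reading comes with each control period).
- ctrl.capture(name): name is "scene" or "top" or "wrist"; returns (picture, depth): 480x640x3 uint8, red, green, blue; 480x640 float32, m along the optical axis (not along the pixel's ray), 0 where there is no reading.
- ctrl.camera_info(name): a dict with "K" (3x3 intrinsics, pixels), "D" ([k1, k2, p1, p2, k3] as OpenCV has them; the pictures are not rectified), "position" and "rotation" of the camera in the world. Camera axes: x right, y up, looking along -z (the intrinsics and any distortion apply to the point x, -y, -z); pixel columns grow to the right and rows downward; lengths in m; the calibration is good to about 2 mm. A picture is of the moment at which its call begins: read the wrist's pose just before it. camera_info takes no time and is no camera call; for the wrist camera it gives the pose at the moment of the call.
- ctrl.job_done(): hands the job in; it is judged then, once.
Trained networks look in the newest picture that a camera, given by its name, has taken for a name from the list of things; names that differ only in an ending like _2 or _b are one class to them, and where a whole thing is asked for, a point or a joint stands for the part that bears it (a point fixed in the world has none). Each returns a list of dicts, best first, with "conf" (0 to 1); they miss things now and then, are a little off and sometimes report something else, mostly with a low value. They report only what shows in the picture. A call takes as long as a camera call.
- ctrl.regions_of(target, camera): "mask" (480x640 bool, what is visible of it) and "bbox" ([left, top, width, height] in pixels, round what is visible of it).
The state is a dict: "time": time; "joint_positions": joint angles; "qd": joint speeds; "joint_efforts": joint torques, N m; "tcp_pos": TCP position; "tcp_rot": TCP orientation; "wrist_force": force on the tool from outside, world axes, zero at the start; "torque": the same for the moment, N m; "finger_gap": opening from 0.0 (shut) to 1.0 (fully open); "grasp_force": force on a finger pad.
Only numpy, scipy, OpenCV 4.12 (cv2) and the standard library are available. Lean on these libraries where they do the work, as an engineer would, in place of code of your own. Each camera call takes 0.05 s, during which the arm holds its last target. There are 200 camera calls.

TASK

Clamp the sharpening stone flat in the sprung holder: hold it tilted, push its low end under the lip of one jaw and press that jaw back without ramming it to its stop, then lower the other end past the other jaw's lip on to the bed. Ease the stone back, without letting the jaw snap, until both springs hold it in the middle, then let go. Leave the scourer, the salt shaker and the tumbler where they are.

Things in the scene. Friction and masses are not known exactly. Their poses are not given: they have to be found in the camera images.
- whetstone: Sharpening stone, a plain two-layer block (grey below, reddish-brown on top), 150 (own x) x 56 (own y) x 22 (own z) mm, about 0.4 kg (0.3 to 0.46); lies flat on the worktop at the start. Both ends are alike. Origin: centre of its underside.
- holder: Fixed stone holder: black bar 250 mm long on two 86 mm wide cross feet. Origin: centre of its underside, on the worktop; x runs along it from near jaw to far jaw and points away from the robot (within 0.5 rad), z up. An aluminium bed bar (34 mm wide, 234 mm long) on it carries the two sprung jaws and a post (top 50 mm above the worktop) behind each. Beside the bed, fingers can reach down.
- bed_mid (a point): Point of the holder 30 mm above its origin, at the height of the bed (top of the bed bar). The bed bar with both jaws is set up to 6 mm either way along x from this point; this shift is not measured and differs each time, so find the jaws by touch or sight. At rest the jaw faces stand 140 mm apart, 70 mm either side of the middle of the bed bar, their lip edges 130 mm apart.
- near_jaw (a joint): Outward slide (m) of the jaw at the holder's -x end, nearer the robot: 0 at rest, stop at 0.026. Its spring gives 3 N at rest plus 0.7 N per mm. Steel plate 50 mm wide, 10 mm thick, upright inner face; along its top a square lip juts 5 mm inward, underside 26 mm and top 32 mm above the bed. Clamped in the middle, both jaws read about 0.005.
- far_jaw (a joint): The same, mirrored, at the holder's +x end; slides toward +x. For the stone to pass the second lip the first jaw must be held back 17 to 21 mm (about 15 to 18 N); past 22 mm counts as ramming. Returning faster than 0.3 m/s counts as snapping.
- scourer: Bystander: black washing-up sponge, 60x89x22 mm, lying flat; origin at the centre of its underside.
- salt_shaker: Bystander: clear salt shaker with a purple top, 60 mm across, 99 mm high, upright; origin at the centre of its underside.
- tumbler: Bystander: clear drinking glass, 61 mm across, 82 mm high, upright; origin at the centre of its underside.

How it is judged:
By the outcome, as a careful person would: the job done as asked, in the order asked, and still so for the second after the job is handed in, with the robot touching nothing.
It also fails if it takes over 56 s, if anything falls off the work surface, if the arm or the gripper's body presses on something with over 40 N, if the wrist force passes 120 N, or if a joint passes its speed limit or range.

## Working session

There is one attempt and no reset: what is moved stays moved. The work goes in short steps, Python scripts to look and compute and a tool call to move; the robot and the scene stay as the last step left them, time stands still between calls to the robot, and variables do not carry over. Pictures are saved under pics/ and viewed, at most 10 in all, crops included, and the job is handed in when it is done.

Besides the shell and the picture viewer there is one more tool, called after "Request:" as name(argument=value, ...) on one line, values as JSON. carry_out: Moves the arm, as the interface text tells. Its arguments: {"type":"object","properties":{"targets":{"type":"array"},"newtons":{"type":"number"}},"required":["targets"]}

```bash
mkdir -p pics; cat > h.py <<'E'
import numpy as np, cv2
from rig import ctrl
def cloud(cam, depth, info, mask=None):
    v,u=np.nonzero((depth>0) if mask is None else (mask&(depth>0)))
    p=cv2.undistortPoints(np.stack([u,v],1).astype(float)[:,None],np.array(info["K"]),np.array(info["D"]))[:,0]
    d=depth[v,u]
    c=np.stack([p[:,0]*d,-p[:,1]*d,-d],1)
    return c@np.array(info["rotation"]).T+np.array(info["position"])
def save(n,p): cv2.imwrite(f"pics/{n}.png",p[:,:,::-1])
E
python3 - <<'E'
from h import *
np.set_printoptions(precision=4,suppress=True)
for cam in ["scene","top"]:
    i=ctrl.camera_info(cam); p,d=ctrl.capture(cam); save(cam+"0",p); np.savez(cam+"0",p=p,d=d)
    print(cam,i["position"])
    for t in ["whetstone","holder","scourer","salt_shaker","tumbler"]:
        for r in ctrl.regions_of(t,cam)[:2]:
            if r["conf"]<.3: continue
            m=r["mask"]; c=cloud(cam,d,i,m)
            z=np.percentile(c[:,2],[5,50,95]); 
            print(t,round(r["conf"],2),r["bbox"],len(c),"med",np.median(c,0),"z",z,"xy5",np.percentile(c,3,0)[:2],"xy95",np.percentile(c,97,0)[:2])
            if t in("whetstone","holder"): np.savez(f"{cam}_{t}",c=c,m=m)
print(ctrl.observe())
E
```

```text
scene [-0.1934  1.1001  0.8805]
whetstone 0.74 [275.0, 255.2, 65.0, 46.2] 1373 med [0.4998 0.2872 0.0196] z [0.0024 0.0196 0.0232] xy5 [0.4354 0.2527] xy95 [0.5798 0.3099]
whetstone 0.56 [359.8, 227.0, 29.9, 32.7] 651 med [0.4456 0.0885 0.0194] z [0.0049 0.0194 0.0233] xy5 [0.4183 0.0385] xy95 [0.4809 0.1228]
holder 0.92 [344.5, 191.4, 68.9, 39.1] 288 med [ 0.4733 -0.0216  0.0117] z [0.0061 0.0117 0.0183] xy5 [ 0.4247 -0.0749] xy95 [0.6523 0.0117]
scourer 0.97 [359.8, 225.8, 31.8, 31.8] 673 med [0.4457 0.0881 0.0194] z [0.0034 0.0194 0.0232] xy5 [0.4184 0.035 ] xy95 [0.4796 0.1229]
scourer 0.53 [339.7, 191.1, 74.9, 45.9] 344 med [ 0.5003 -0.0343  0.0108] z [0.0013 0.0108 0.0173] xy5 [ 0.4243 -0.0781] xy95 [0.6669 0.0113]
salt_shaker 0.66 [215.3, 261.3, 26.6, 48.0] 1050 med [0.585  0.4576 0.0531] z [0.0073 0.0531 0.0949] xy5 [0.5711 0.4264] xy95 [0.6161 0.4734]
tumbler 0.66 [264.2, 301.5, 30.1, 48.2] 1275 med [0.4217 0.4732 0.0532] z [0.0059 0.0532 0.08  ] xy5 [0.3982 0.4378] xy95 [0.4569 0.4962]
top [0.4407 0.2037 1.143 ]
whetstone 0.78 [271.4, 220.9, 31.2, 64.3] 1485 med [0.5091 0.2
[... 958 characters left out ...]
98 med [0.4258 0.4771 0.0275] z [0.004  0.0275 0.0818] xy5 [0.3989 0.4385] xy95 [0.4519 0.4954]
{'time': 0.6, 'joint_positions': array([ 1.4542,  0.5009, -0.427 ,  1.5504,  0.2208,  1.1383, -0.2103]), 'qd': array([-0.0012, -0.0012,  0.0018, -0.0011,  0.0026,  0.0001, -0.0001]), 'joint_efforts': array([  0.0016, -56.9024,  -5.806 , -28.1187,   0.0128,   0.0024,
         0.    ]), 'tcp_pos': array([ 0.241 , -0.6037,  0.1956]), 'tcp_rot': array([[ 0.9287,  0.3708,  0.    ],
       [ 0.3708, -0.9287, -0.    ],
       [-0.    ,  0.    , -1.    ]]), 'wrist_force': array([ 0.0524, -0.4579,  0.6464]), 'torque': array([-0.0483,  0.008 , -0.0199]), 'grasp_force': 0.0, 'finger_gap': 1.0018118799387716}
```

```bash
python3 - <<'E'
import cv2,numpy as np
a=cv2.imread("pics/top0.png")[170:320,180:480]; cv2.imwrite("pics/topc.png",cv2.resize(a,None,fx=2.6,fy=2.6,interpolation=cv2.INTER_CUBIC))
a=cv2.imread("pics/scene0.png")[170:360,190:450]; cv2.imwrite("pics/scenec.png",cv2.resize(a,None,fx=3,fy=3,interpolation=cv2.INTER_CUBIC))
E
```

```text
(no output)
```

View pics/topc.png

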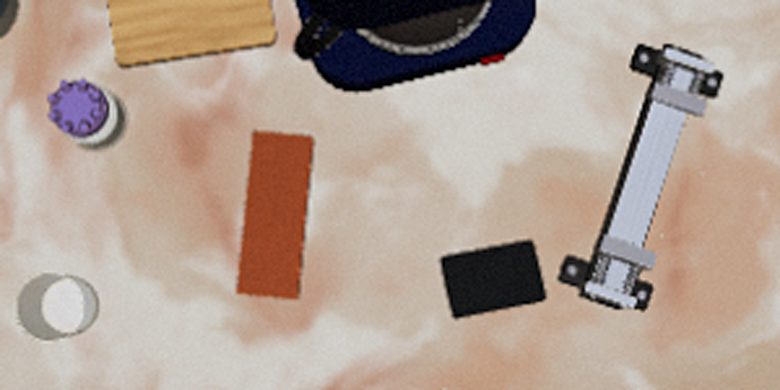

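View pics/scenec.png

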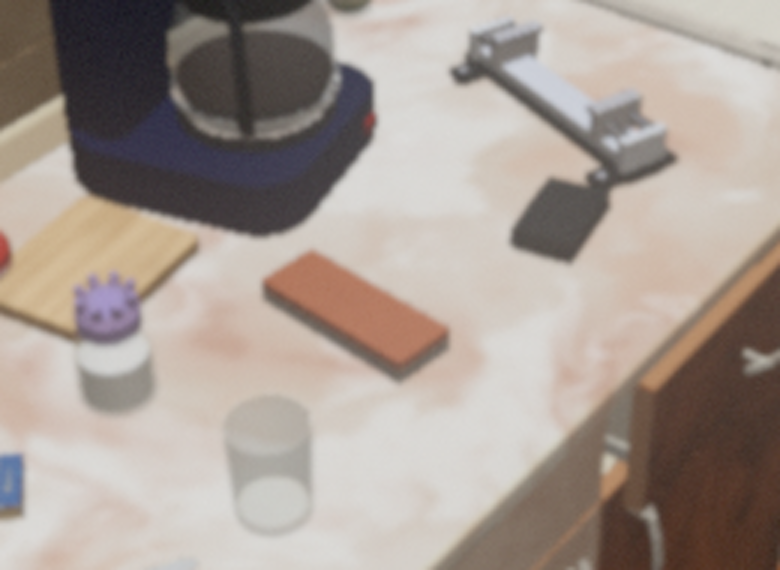

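```bash
python3 - <<'E'
from h import *
np.set_printoptions(precision=4,suppress=True)
for cam in ["scene","top"]:
    f=np.load(cam+"0.npz"); i=ctrl.camera_info(cam)
    c=cloud(cam,f["d"],i); col=f["p"][f["d"]>0].astype(int)
    # stone
    s=(c[:,0]>.41)&(c[:,0]<.61)&(c[:,1]>.22)&(c[:,1]<.33)&(c[:,2]>.014)&(c[:,2]<.035)
    print(cam,"stone n",s.sum(),"zmed",np.median(c[s,2]),cv2.minAreaRect((c[s,:2]*1000).astype(np.float32)))
    b=(c[:,0]>.40)&(c[:,0]<.72)&(c[:,1]>-.17)&(c[:,1]<.03)
    h=c[b]
    print(np.histogram(h[:,2],np.arange(-.005,.08,.005))[0])
    for lo,hi in((.055,.072),(.042,.055),(.024,.038),(.006,.02)):
        q=h[(h[:,2]>lo)&(h[:,2]<hi)]
        print(lo,len(q),np.median(q[:,2]) , cv2.minAreaRect((q[:,:2]*1000).astype(np.float32)))
    q=h[(h[:,2]>.055)&(h[:,2]<.072)]
    n=q[q[:,0]<.56]; fr=q[q[:,0]>=.56]
    for w in(n,fr): print("lip",len(w),w.mean(0),np.median(w,0),cv2.minAreaRect((w[:,:2]*1000).astype(np.float32)))
    t=c[(c[:,2]>.1)&(c[:,0]>.3)&(c[:,0]<1)&(c[:,1]<.3)&(c[:,1]>-.3)]
    print("tall",len(t),t.min(0),t.max(0),np.percentile(t,2,axis=0))
E
```

```text
scene stone n 1115 zmed 0.02030203719903856 ((510.670654296875, 277.2687683105469), (61.589515686035156, 155.71388244628906), 84.81268310546875)
[2064  732  146  193  139  115  287  147   77   92  183   66   86   83
    2    0]
0.055 171 0.059992362349269746 ((543.44873046875, -60.472007751464844), (54.17464065551758, 168.3309326171875), 70.86168670654297)
0.042 307 0.04756783183130675 ((541.5574951171875, -60.79420471191406), (53.84269714355469, 242.57122802734375), 70.22602844238281)
0.024 507 0.029058406439359752 ((540.5120239257812, -59.99077606201172), (51.6863899230957, 238.27932739257812), 69.95878601074219)
0.006 461 0.012748861216221985 ((545.0465698242188, -59.67327117919922), (88.61139678955078, 252.38040161132812), 70.92240142822266)
lip 95 [ 0.4726 -0.0344  0.0598] [ 0.4725 -0.0347  0.0599] ((473.3014831542969, -36.20781326293945), (54.0746955871582, 19.613990783691406), 68.64813232421875)
lip 76 [ 0.6094 -0.0831  0.0601] [ 0.6099 -0.082   0.0602] ((611.0113525390625, -83.9815673828125), (53.41797637939453, 26.03340721130371), 65.41075134277344)
tall 28136 [ 0.6288 -0.3 
[... 525 characters left out ...]
594), 70.4959945678711)
0.024 1009 0.030225344396399567 ((539.30224609375, -58.518829345703125), (49.7852783203125, 228.33358764648438), 69.1395034790039)
0.006 545 0.01317952538167333 ((558.1988525390625, -69.22230529785156), (185.90577697753906, 278.49749755859375), 86.53497314453125)
lip 154 [ 0.4732 -0.0359  0.0619] [ 0.4744 -0.0356  0.0618] ((458.82769775390625, -30.970684051513672), (50.590084075927734, 47.334712982177734), 70.45724487304688)
lip 151 [ 0.6087 -0.0851  0.062 ] [ 0.6087 -0.0849  0.0619] ((608.7465209960938, -85.42311096191406), (50.72259521484375, 15.881945610046387), 70.73037719726562)
tall 36930 [ 0.6307 -0.3     0.1   ] [0.9051 0.3    0.4428] [ 0.6415 -0.2826  0.1131]
```

Request:
carry_out(targets=[[[2.8, -2.0, -0.4, 0, 0, 0, -1], [2.8, -2.0, -0.4, 0, 0, 0, -1], [2.8, -2.0, -0.4, 0, 0, 0, -1], [2.8, -2.0, -0.4, 0, 0, 0, -1], [2.8, -2.0, -0.4, 0, 0, 0, -1], [2.8, -2.0, -0.4, 0, 0, 0, -1], [2.8, -2.0, -0.4, 0, 0, 0, -1], [2.8, -2.0, -0.4, 0, 0, 0, -1], [2.8, -2.0, -0.4, 0, 0, 0, -1], [2.8, -2.0, -0.4, 0, 0, 0, -1], [2.8, -2.0, -0.4, 0, 0, 0, -1], [2.8, -2.0, -0.4, 0, 0, 0, -1], [2.8, -2.0, -0.4, 0, 0, 0, -1], [2.8, -2.0, -0.4, 0, 0, 0, -1]]])

```text
time: 1.77
tcp_pos: [0.502, -0.1969, 0.2522]
tcp_rot: [[0.929, 0.371, 0.001], [0.371, -0.929, -0.001], [0.0, 0.001, -1.0]]
wrist_force: [-0.1, -0.5, -0.6]
finger_gap: 1.001
grasp_force: 0.0
```

```bash
cat >> h.py <<'E'
from scipy.spatial.transform import Rotation as Ro
np.set_printoptions(precision=4,suppress=True)
def toolR(yaw,tilt=0):  # tool x along stone x; tilt>0: +x end rises (low end near robot)
    return (Ro.from_euler('z',yaw,degrees=True)*Ro.from_euler('y',-tilt,degrees=True)*Ro.from_matrix(np.diag([1.,-1,-1]))).as_matrix()
def plan(pos,R):
    s=ctrl.observe(); T=np.array(s["tcp_rot"])
    print("t",s["time"],"pos",s["tcp_pos"],"F",s["wrist_force"],"gap",s["finger_gap"],"grip",s["grasp_force"])
    print("q",s["joint_positions"])
    print("cm in tool",100*T.T@(np.array(pos)-s["tcp_pos"])," then turn deg",np.degrees(Ro.from_matrix(T.T@R).as_rotvec()), " cm in new tool",100*R.T@(np.array(pos)-s["tcp_pos"]))
E
python3 - <<'E'
from h import *
plan([.51,.276,.12],toolR(-5.5))
f=np.load("top0.npz"); c=cloud("top",f["d"],ctrl.camera_info("top"))
for y in np.arange(-.3,.3,.05):
    t=c[(c[:,1]>y)&(c[:,1]<y+.05)&(c[:,2]>.08)&(c[:,0]>.3)]; print(round(y,2),len(t),t[:,0].min() if len(t) else None,t[:,2].max() if len(t) else None)
E
```

```text
t 1.7667 pos [ 0.502  -0.1969  0.2522] F [-0.128  -0.4858 -0.6116] gap 1.000803585349176 grip 0.0
q [ 0.8802  0.277  -0.6663  1.7585  0.1853  1.1687 -1.0315]
cm in tool [ 18.2676 -43.6313  13.1867]  then turn deg [ 0.0434 -0.027  27.2539]  cm in new tool [ -3.7324 -47.1448  13.2182]
-0.3 2181 0.8974235255155503 0.44279917092924337
-0.25 2363 0.7879468393333131 0.43914771558250176
-0.2 2460 0.7873969460592347 0.4352456865116596
-0.15 2402 0.8053011549058786 0.42946342879638244
-0.1 2289 0.8078892983380539 0.4264233186021128
-0.05 2150 0.8967131576711671 0.42214608986600033
-0.0 2019 0.6855421213027053 0.4205023955308683
0.05 4006 0.6547301505970231 0.4187974982462732
0.1 5176 0.6418678058485632 0.4185556742699479
0.15 5268 0.6306502842392179 0.4160536032090868
0.2 5118 0.630800413602171 0.4155049895106451
0.25 2590 0.6350462093905564 0.41606944955299785
```

Request:
carry_out(targets=[[[0, 0, 0, 0, 0, 6.8, -1], [0, 0, 0, 0, 0, 6.8, -1], [0, 0, 0, 0, 0, 6.8, -1], [0, 0, 0, 0, 0, 6.8, -1], [-0.27, -3.37, 0.94, 0, 0, 0, -1], [-0.27, -3.37, 0.94, 0, 0, 0, -1], [-0.27, -3.37, 0.94, 0, 0, 0, -1], [-0.27, -3.37, 0.94, 0, 0, 0, -1], [-0.27, -3.37, 0.94, 0, 0, 0, -1], [-0.27, -3.37, 0.94, 0, 0, 0, -1], [-0.27, -3.37, 0.94, 0, 0, 0, -1], [-0.27, -3.37, 0.94, 0, 0, 0, -1], [-0.27, -3.37, 0.94, 0, 0, 0, -1], [-0.27, -3.37, 0.94, 0, 0, 0, -1], [-0.27, -3.37, 0.94, 0, 0, 0, -1], [-0.27, -3.37, 0.94, 0, 0, 0, -1], [-0.27, -3.37, 0.94, 0, 0, 0, -1], [-0.27, -3.37, 0.94, 0, 0, 0, -1]]])

```text
time: 3.27
tcp_pos: [0.5084, 0.2764, 0.1196]
tcp_rot: [[0.995, -0.095, 0.0], [-0.095, -0.995, -0.0], [0.0, 0.0, -1.0]]
wrist_force: [0.6, 0.5, 0.9]
finger_gap: 0.999
grasp_force: 0.0
```

```bash
python3 - <<'E'
from h import *
p,d=ctrl.capture("wrist"); i=ctrl.camera_info("wrist"); save("w1",p)
r=ctrl.regions_of("whetstone","wrist")
for k in r[:2]:
    c=cloud("w",d,i,k["mask"]); c=c[(c[:,2]>.012)&(c[:,2]<.032)]; print(k["conf"],len(c)); 
    if len(c)>20: print(np.median(c,0),cv2.minAreaRect((c[:,:2]*1000).astype(np.float32)))
plan([.51,.276,.003],toolR(-5.5))
E
```

```text
0.79 12771
[0.515  0.2857 0.0215] ((505.67730712890625, 286.1399841308594), (56.1148681640625, 149.70700073242188), 85.04466247558594)
t 3.3667 pos [0.5053 0.2829 0.1193] F [-0.4177 -0.5059 -0.3322] gap 0.9979566182169642 grip 0.0
q [-0.03    0.5192 -0.6837  1.796   0.3855  0.9634 -2.5292]
cm in tool [ 0.5513  0.6992 11.6273]  then turn deg [-0.2568  0.1314  0.6031]  cm in new tool [ 0.5316  0.6413 11.6315]
```

View pics/w1.png

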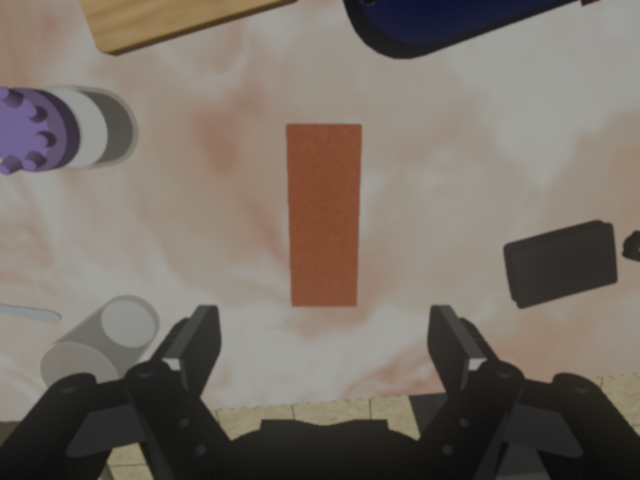

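Request:
carry_out(targets=[[[0, 0, 0, 0, 0, 0, -1], [0, 0, 0, 0, 0, 0, -1], [0, 0, 0, 0, 0, 0, -1], [0, 0, 0, 0, 0, 0, -1]]])

```text
time: 3.7
tcp_pos: [0.5092, 0.2731, 0.1203]
tcp_rot: [[0.995, -0.097, 0.001], [-0.097, -0.995, -0.001], [0.001, 0.001, -1.0]]
wrist_force: [-0.1, -0.3, -0.0]
finger_gap: 1.006
grasp_force: 0.0
```

```bash
python3 - <<'E'
from h import *
i=ctrl.camera_info("wrist"); p,d=ctrl.capture("wrist")
c=cloud("w",d,i); col=p[d>0].astype(int)
c=c[(col[:,0]-col[:,2]>60)&(c[:,2]>.014)&(c[:,2]<.03)&(abs(c[:,0]-.51)<.1)&(abs(c[:,1]-.276)<.06)]
print(len(c),np.median(c,0),cv2.minAreaRect((c[:,:2]*1000).astype(np.float32)))
plan([.51,.276,.003],toolR(-5.3))
E
```

```text
12299 [0.5177 0.2753 0.0223] ((509.114990234375, 275.9535827636719), (54.372074127197266, 148.6485595703125), 84.593505859375)
t 3.75 pos [0.5092 0.2732 0.1204] F [ 0.5836 -0.861  -0.3246] gap 0.9994612121052749 grip 0.0
q [-0.0186  0.5144 -0.6793  1.7982  0.3866  0.9652 -2.5274]
cm in tool [ 0.0428 -0.2883 11.7363]  then turn deg [ 0.0299 -0.0499 -0.2925]  cm in new tool [ 0.0544 -0.2819 11.7365]
```

Request:
carry_out(targets=[[[0, -0.04, 1.4, 0, 0, 0, -1], [0, -0.04, 1.4, 0, 0, 0, -1], [0, -0.04, 1.4, 0, 0, 0, -1], [0, -0.04, 1.4, 0, 0, 0, -1], [0, -0.04, 1.4, 0, 0, 0, -1], [0, -0.04, 1.4, 0, 0, 0, -1], [0, -0.04, 1.4, 0, 0, 0, -1], [0.05, 0, 1.0, 0, 0, 0, -1], [0, 0, 0.6, 0, 0, 0, -1], [0, 0, 0.4, 0, 0, 0, -1], [0, 0, 0, 0, 0, 0, -1], [0, 0, 0, 0, 0, 0, -1], [0, 0, 0, 0, 0, 0, -1]]])

```text
time: 4.83
tcp_pos: [0.5097, 0.278, 0.0027]
tcp_rot: [[0.995, -0.095, 0.001], [-0.095, -0.995, 0.001], [0.001, -0.001, -1.0]]
wrist_force: [0.3, 0.5, 0.5]
finger_gap: 1.004
grasp_force: 0.0
```

```bash
python3 - <<'E'
from h import *
plan([.5095,.2758,.002],toolR(-5.3))
E
```

```text
t 4.8333 pos [0.5097 0.278  0.0027] F [0.347  0.4506 0.51  ] gap 1.004159586236793 grip 0.0
q [-0.1881  0.6487 -0.4661  1.8539  0.4168  0.7353 -2.5522]
cm in tool [0.0016 0.2212 0.0728]  then turn deg [-0.0405 -0.0588 -0.1452]  cm in new tool [0.0012 0.2212 0.073 ]
```

Good. Close with 100 N, then lift a little.

Request:
carry_out(targets=[[[0, 0.15, 0, 0, 0, 0, 0], [0, 0, 0, 0, 0, 0, 0.3], [0, 0, 0, 0, 0, 0, 1], [0, 0, 0, 0, 0, 0, 1], [0, 0, 0, 0, 0, 0, 1], [0, 0, 0, 0, 0, 0, 1], [0, 0, 0, 0, 0, 0, 1], [0, 0, 0, 0, 0, 0, 1]]], newtons=100)

```text
time: 5.5
tcp_pos: [0.509, 0.2762, 0.002]
tcp_rot: [[0.996, -0.095, 0.0], [-0.095, -0.996, -0.0], [0.0, 0.0, -1.0]]
wrist_force: [-0.0, -0.0, -1.1]
finger_gap: -0.001
grasp_force: 0.0
```

```bash
python3 - <<'E'
from h import *
plan([.5095,.2758,.12],toolR(-5.3))
E
```

```text
t 5.5 pos [0.509  0.2762 0.002 ] F [-0.013  -0.0155 -1.0577] gap -0.0010352681934586601 grip 0.0
q [-0.1863  0.6485 -0.4656  1.8567  0.4168  0.7339 -2.5504]
cm in tool [  0.059    0.0385 -11.8005]  then turn deg [ 0.0004 -0.0016 -0.1338]  cm in new tool [  0.0586   0.0386 -11.8005]
```

```bash
python3 - <<'E'
from h import *
p,d=ctrl.capture("scene"); save("s2",p)
i=ctrl.camera_info("top"); p2,d=ctrl.capture("top")
a=cv2.resize(p[200:350,200:420],None,fx=2.6,fy=2.6); b=cv2.resize(p2[170:320,200:380],None,fx=2.6,fy=2.6)
save("c2",np.hstack([a[:,:420],b[:,:370]]))
c=cloud("t",d,i); col=p2[d>0].astype(int)
c=c[(col[:,0]-col[:,2]>60)&(c[:,2]>.012)&(c[:,2]<.04)&(abs(c[:,0]-.51)<.15)&(abs(c[:,1]-.276)<.12)]
print(len(c),np.median(c,0),cv2.minAreaRect((c[:,:2]*1000).astype(np.float32)))
E
```

```text
63 [0.6564 0.3727 0.0183] ((555.8201904296875, 328.7369079589844), (239.348876953125, 52.02443313598633), 21.5257625579834)
```

View pics/c2.png

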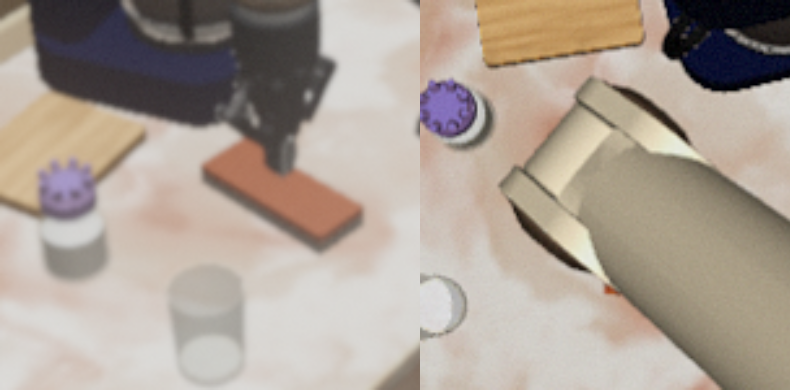

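```bash
python3 - <<'E'
from h import *
i=ctrl.camera_info("scene"); p,d=ctrl.capture("scene"); c=cloud("s",d,i); col=p[d>0].astype(int)
s=(abs(c[:,0]-.51)<.12)&(abs(c[:,1]-.276)<.08)&(c[:,2]>.005)&(c[:,2]<.12)
dark=s&(col.max(1)<110)&(col[:,0]-col[:,2]<25)
for z in np.arange(.005,.12,.01):
    q=c[dark&(c[:,2]>z)&(c[:,2]<z+.01)]; print(round(z,3),len(q),q.mean(0) if len(q) else'',np.ptp(q[:,0]) if len(q) else '')
red=s&(col[:,0]-col[:,2]>40); q=c[red]; print("red",len(q),np.median(q,0),cv2.minAreaRect((q[:,:2]*1000).astype(np.float32)))
save("c3",cv2.resize(p[225:310,265:350],None,fx=7,fy=7,interpolation=cv2.INTER_CUBIC))
print(ctrl.observe()["tcp_pos"])
E
```

```text
0.005 27 [0.5198 0.3032 0.0096] 0.12331006072614581
0.015 7 [0.6269 0.2111 0.023 ] 0.005084771140718147
0.025 16 [0.6265 0.2102 0.0306] 0.004405029284541229
0.035 23 [0.6274 0.2124 0.0398] 0.005505238453483274
0.045 51 [0.5756 0.2398 0.0507] 0.13327125778589333
0.055 37 [0.51   0.2806 0.0597] 0.13401954194143828
0.065 25 [0.5023 0.2837 0.0687] 0.0149724413403034
0.075 26 [0.5004 0.2851 0.0816] 0.023564387968572742
0.085 85 [0.5014 0.2812 0.0901] 0.02791233131104398
0.095 75 [0.5    0.2789 0.1006] 0.030005379973823576
0.105 107 [0.4977 0.2758 0.11  ] 0.03312241582052966
0.115 52 [0.498  0.2745 0.1178] 0.038112348571122334
red 1015 [0.5003 0.2817 0.0205] ((510.030517578125, 281.97705078125), (77.84980010986328, 156.39300537109375), 82.08525085449219)
[0.5089 0.2762 0.002 ]
```

View pics/c3.png

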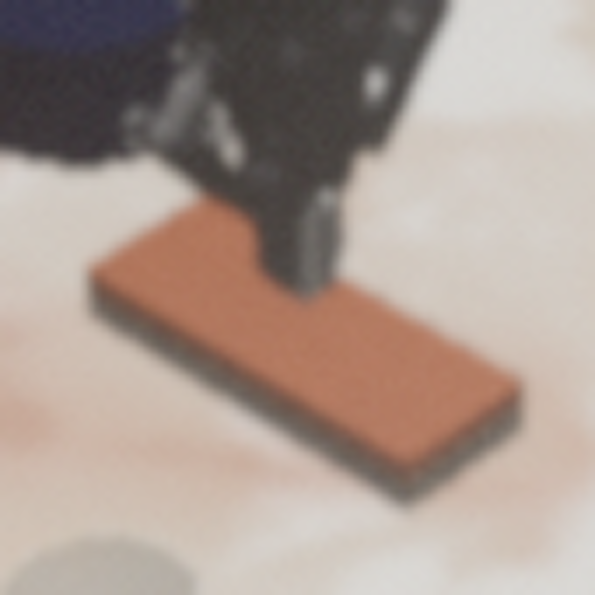

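```bash
python3 - <<'E'
from h import *
i=ctrl.camera_info("scene"); K=np.array(i["K"]);D=np.array(i["D"]);R=np.array(i["rotation"]);P=np.array(i["position"])
print(K)
s=ctrl.observe();T=np.array(s["tcp_rot"])
for back in (0,.01,.02,.03,.06):
    w=np.array(s["tcp_pos"])-T[:,2]*back; c=R.T@(w-P); uv=cv2.projectPoints(np.array([[c[0],-c[1],-c[2]]]),np.zeros(3),np.zeros(3),K,D)[0].ravel(); print(back,uv,(uv-[265,225])*7, "depth",-c[2])
p,d=ctrl.capture("scene"); print(d[258:276:2,298:322:2]); print(s["wrist_force"],s["finger_gap"])
E
```

```text
[[598.5522   0.     319.6053]
 [  0.     598.5522 243.1323]
 [  0.       0.       1.    ]]
0 [308.1042 277.4014] [301.7293 366.81  ] depth 1.391744679489667
0.01 [307.9739 274.0502] [300.8174 343.3513] depth 1.3858929101843918
0.02 [307.8427 270.6695] [299.8986 319.6868] depth 1.3800411408791162
0.03 [307.7104 267.2592] [298.9726 295.8143] depth 1.3741893715738407
0.06 [307.3074 256.8472] [296.1519 222.9304] depth 1.356634063658014
[[1.4165 1.424  1.3566 1.3442 1.3402 1.3395 1.3467 1.3493 1.4546 1.4567
  1.4587 1.4565]
 [1.4186 1.4167 1.3532 1.3445 1.3466 1.3538 1.3487 1.3568 1.4522 1.4543
  1.4498 1.4484]
 [1.4082 1.4087 1.3593 1.3536 1.3502 1.3511 1.3552 1.3581 1.4471 1.4468
  1.4439 1.4453]
 [1.4082 1.4042 1.3639 1.3598 1.3528 1.3561 1.3571 1.3629 1.4379 1.4431
  1.4367 1.4386]
 [1.3957 1.3943 1.3965 1.3776 1.3556 1.3622 1.3617 1.4007 1.3968 1.4
  1.4293 1.4343]
 [1.3929 1.388  1.3857 1.3921 1.3933 1.3661 1.3877 1.3912 1.389  1.3923
  1.3854 1.3905]
 [1.3817 1.3844 1.3877 1.3839 1.3831 1.3784 1.388  1.3842 1.3858 1.3838
  1.3833 1.3819]
 [1.3833 1.3765 1.3732 1.3751 1.376  1.3774 1.3712 1.3738 1.3782 1.3777
  1.3773 1.3722]
 [1.371  1.3764 1.374  1.3721 1.3755 1.3805 1.3731 1.3714 1.3721 1.3691
  1.3739 1.3698]]
[ 0.2865 -0.5423 -0.2385] -0.0014996845198557483
```

```bash
python3 - <<'E'
from h import *
for cam in ["scene"]:
    i=ctrl.camera_info(cam); p,d=ctrl.capture(cam)
    m=np.zeros_like(d,bool)
    for v in range(252,272,2):
        m[:]=False; m[v,303:313]=True
        c=cloud(cam,d,i,m); f=c[c[:,2]>.027]; print(v,len(f),f.mean(0) if len(f) else '', c[:,2].min())
i=ctrl.camera_info("wrist"); s=ctrl.observe(); print("wristcam",i["position"],i["rotation"],"in tool",np.array(s["tcp_rot"]).T@(np.array(i["position"])-s["tcp_pos"]))
p,d=ctrl.capture("wrist"); save("w3",p); print(d[::60,::80])
E
```

```text
252 10 [0.5002 0.2851 0.0849] 0.0773299615448173
254 10 [0.4998 0.2858 0.0799] 0.07242770449575553
256 10 [0.501  0.2846 0.073 ] 0.06736357892710632
258 10 [0.503  0.2827 0.0653] 0.06237995522538842
260 10 [0.5022 0.2838 0.0607] 0.05664343478042555
262 10 [0.503  0.2832 0.0542] 0.05018114057407619
264 10 [0.503  0.2835 0.0487] 0.043806790595386724
266 7 [0.5026 0.2825 0.0425] 0.016258844315879428
268 1 [0.5023 0.2831 0.0373] 0.019490761028038484
270 0  0.018458518175851535
wristcam [0.5871 0.268  0.1805] [[-0.0945  0.9461  0.3099]
 [-0.9955 -0.0897 -0.0296]
 [-0.0002 -0.3113  0.9503]] in tool [ 0.0786  0.0008 -0.1785]
[[0.1479 0.155  0.1556 0.1559 0.1561 0.1555 0.1319 0.1563]
 [0.1627 0.1622 0.1636 0.1632 0.164  0.1625 0.1634 0.1637]
 [0.1605 0.1705 0.1705 0.1725 0.171  0.1707 0.1717 0.1711]
 [0.1694 0.18   0.1805 0.1811 0.     0.1809 0.18   0.1794]
 [0.1902 0.19   0.1899 0.1897 0.1681 0.1903 0.1903 0.1896]
 [0.2009 0.2019 0.2009 0.2001 0.1446 0.2007 0.2022 0.2012]
 [0.215  0.213  0.2133 0.1071 0.1239 0.1051 0.2147 0.2136]
 [0.1866 0.2237 0.0855 0.107  0.2273 0.0784 0.0866 0.2278]]
```

View pics/w3.png

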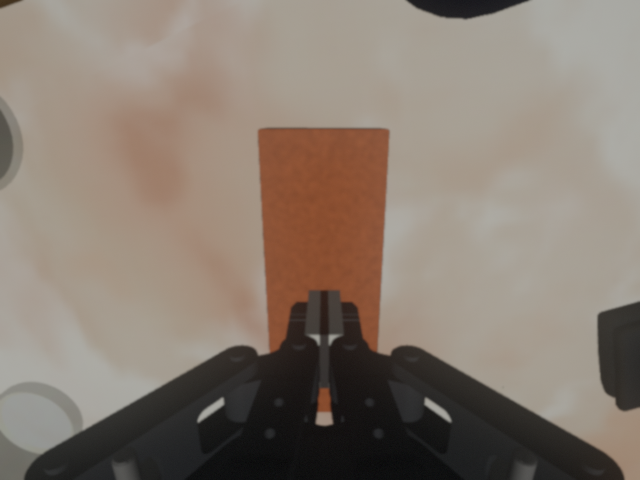

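```bash
python3 - <<'E'
from h import *
i=ctrl.camera_info("wrist"); p,d=ctrl.capture("wrist"); s=ctrl.observe()
c=cloud("w",d,i); col=p[d>0].astype(int); v,u=np.nonzero(d>0)
red=(col[:,0]-col[:,2]>60)&(abs(c[:,1]-.276)<.05); print("stone z",np.median(c[red],0),red.sum())
tb=(col.min(1)>120)&(u<200)&(v<300); print("table z",np.median(c[tb],0))
T=np.array(s["tcp_rot"])
f=(abs(u-323)<14)&(v>285)&(v<345)&(col[:,0]-col[:,2]<40)
for lo in range(285,345,6):
    k=f&(v>=lo)&(v<lo+6); 
    if k.sum(): print(lo,k.sum(),np.median(c[k],0),"tool",np.median((c[k]-s["tcp_pos"])@T,0))
P=np.array(i["position"]);R=np.array(i["rotation"])
for back in(0,.02,.035,.05):
    w=R.T@(s["tcp_pos"]-T[:,2]*back-P); print(back,cv2.projectPoints(np.array([[w[0],-w[1],-w[2]]]),np.zeros(3),np.zeros(3),np.array(i["K"]),np.array(i["D"]))[0].ravel())
E
```

```text
stone z [0.5446 0.2727 0.0222] 22451
table z [0.5849 0.3849 0.0003]
291 161 [0.5185 0.2749 0.045 ] tool [ 0.0097  0.0004 -0.043 ]
297 161 [0.5185 0.2748 0.0503] tool [ 0.0097  0.0004 -0.0483]
303 161 [0.5185 0.2749 0.0552] tool [ 0.0097  0.0005 -0.0532]
309 162 [0.5185 0.2748 0.0599] tool [ 0.0096  0.0005 -0.0579]
315 159 [0.5186 0.2749 0.0643] tool [ 0.0097  0.0005 -0.0623]
321 161 [0.5185 0.2748 0.0683] tool [ 0.0097  0.0005 -0.0663]
327 159 [0.5185 0.2748 0.072 ] tool [ 0.0097  0.0005 -0.07  ]
333 160 [0.5182 0.2748 0.0754] tool [ 0.0094  0.0005 -0.0734]
339 162 [0.5172 0.2751 0.0761] tool [ 0.0083  0.0005 -0.0741]
0 [322.4106 272.8723]
0.02 [322.2456 289.579 ]
0.035 [322.0966 304.6798]
0.05 [321.9192 322.6842]
```

Request:
carry_out(targets=[[[0.05, 0, 0, 0, 0, 0, -1], [0, 0, 0, 0, 0, 0, -1], [0, 0, 0, 0, 0, 0, -1], [0, 0, 0, 0, 0, 0, -1], [0, 0, 0, 0, 0, 0, -1], [0, 0, 0, 0, 0, 0, -1], [0, 0, 0.8, 0, 0, 0, -1], [0, 0, 0.8, 0, 0, 0, -1], [0, 0, 0.8, 0, 0, 0, -1], [0, 0, 0.5, 0, 0, 0, -1], [0, 0, 0.4, 0, 0, 0, -1], [0, 0, 0.2, 0, 0, 0, -1], [0, 0, 0.2, 0, 0, 0, -1], [0, 0, 0, 0, 0, 0, -1], [0, 0, 0, 0, 0, 0, -1]]])

```text
time: 7.1
tcp_pos: [0.5096, 0.2763, -0.0349]
tcp_rot: [[0.996, -0.095, 0.0], [-0.095, -0.996, 0.0], [0.0, -0.0, -1.0]]
wrist_force: [0.1, -0.9, 0.2]
finger_gap: 1.002
grasp_force: 0.0
```

```bash
python3 - <<'E'
from h import *
plan([.5095,.2758,-.036],toolR(-5.3))
i=ctrl.camera_info("wrist"); p,d=ctrl.capture("wrist"); save("w4",p)
c=cloud("w",d,i); col=p[d>0].astype(int)
red=(col[:,0]-col[:,2]>60)&(abs(c[:,1]-.276)<.05)&(c[:,2]<.03); q=c[red]; print(np.percentile(q[:,1],[2,98]),np.percentile(q[:,0],[2,98]))
f=(col.max(1)<130)&(col[:,0]-col[:,2]<30)&(abs(c[:,0]-.52)<.02)&(c[:,2]<.06)&(abs(c[:,1]-.276)<.1)
for sg in(-1,1):
    q=c[f&(sg*(c[:,1]-.276)>0)]; print(len(q),np.percentile(q,[1,99],axis=0) if len(q) else '')
E
```

```text
t 7.1 pos [ 0.5096  0.2763 -0.0349] F [ 0.0755 -0.9123  0.1577] gap 1.0017917905224347 grip 0.0
q [-0.2347  0.6991 -0.4012  1.8624  0.4201  0.6639 -2.5525]
cm in tool [-0.0009  0.0499  0.1098]  then turn deg [-0.0058 -0.0107 -0.1332]  cm in new tool [-0.001   0.0499  0.1098]
[0.2457 0.3015] [0.4698 0.5819]
3831 [[0.5005 0.2109 0.0161]
 [0.5171 0.2337 0.0598]]
4232 [[0.5021 0.3169 0.0166]
 [0.5265 0.3389 0.0598]]
```

View pics/w4.png

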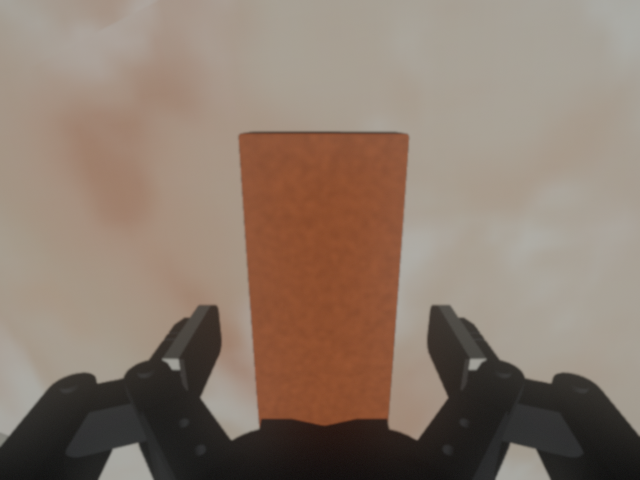

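Request:
carry_out(targets=[[[0, 0.05, 0.3, 0, 0, 0, -1], [0, 0, 0, 0, 0, 0, -1], [0, 0, 0, 0, 0, 0, 1], [0, 0, 0, 0, 0, 0, 1], [0, 0, 0, 0, 0, 0, 1], [0, 0, 0, 0, 0, 0, 1], [0, 0, 0, 0, 0, 0, 1], [0, 0, 0, 0, 0, 0, 1], [0, 0, 0, 0, 0, 0, 1]]], newtons=100)

```text
time: 7.9
tcp_pos: [0.5099, 0.2762, -0.0372]
tcp_rot: [[0.996, -0.095, 0.001], [-0.095, -0.996, 0.001], [0.001, -0.001, -1.0]]
wrist_force: [-0.8, -0.4, 4.3]
finger_gap: 0.63
grasp_force: 107.1
```

```bash
python3 - <<'E'
from h import *
plan([.5095,.2758,.06],toolR(-5.3))
print(ctrl.observe()["torque"])
E
```

```text
t 7.9 pos [ 0.5099  0.2762 -0.0372] F [-0.7589 -0.4228  4.2896] gap 0.6303101943519523 grip 107.14479088783264
q [-0.2372  0.7022 -0.3974  1.863   0.4208  0.6584 -2.5527]
cm in tool [-0.0239  0.0408 -9.7178]  then turn deg [-0.044  -0.0568 -0.1294]  cm in new tool [-0.0336  0.0482 -9.7177]
[-0.0192  0.2038  0.0364]
```

Request:
carry_out(targets=[[[0, 0, -0.5, 0, 0, 0, 1], [0, 0, -1.5, 0, 0, 0, 1], [0, 0, -2.5, 0, 0, 0, 1], [0, 0, -3, 0, 0, 0, 1], [0, 0, -3, 0, 0, 0, 1], [0, 0, -2.5, 0, 0, 0, 1], [0.3, 1.2, 0, 0, 0, 0, 1], [0.6, 2.3, 0, 0, 0, 0, 1], [0.8, 3.3, 0, 0, 0, 0, 1], [0.8, 3.3, 0, 0, 0, 0, 1], [0.8, 3.3, 0, 0, 0, 0, 1], [0.8, 3.3, 0, 0, 0, 0, 1], [0.8, 3.3, 0, 0, 0, 0, 1], [0.8, 3.3, 0, 0, 0, 0, 1], [0.8, 3.3, 0, 0, 0, 0, 1], [0.8, 3.3, 0, 0, 0, 0, 1], [0.5, 2.2, 0, 0, 0, 0, 1], [0.3, 1.2, 0, 0, 0, 0, 1], [0, 0, 0, 0, 0, 0, 1], [0, 0, 0, 0, 0, 0, 1]]])

```text
time: 9.57
tcp_pos: [0.5572, -0.0638, 0.0909]
tcp_rot: [[0.995, -0.096, -0.002], [-0.096, -0.995, 0.001], [-0.002, -0.001, -1.0]]
wrist_force: [0.0, 1.4, -4.8]
finger_gap: 0.634
grasp_force: 106.4
```

```bash
cat >> h.py <<'E'
YAW=-19.7; M=np.array([.541,-.060,.030]); OFF=.0372; XO=0.0
def pose(along,h,th):  # mm, mm above bed, deg ; B = underside centre of stone
    R=toolR(YAW,th); e=np.array([np.cos(np.radians(YAW)),np.sin(np.radians(YAW)),0])
    B=M+e*along/1e3+np.array([0,0,h/1e3]); return B+OFF*R[:,2]-XO*R[:,0],R
def where():
    s=ctrl.observe(); T=np.array(s["tcp_rot"]); B=s["tcp_pos"]-OFF*T[:,2]+XO*T[:,0]-M
    y=np.radians(YAW); e=np.array([np.cos(y),np.sin(y),0]); n=np.array([-np.sin(y),np.cos(y),0])
    th=np.arcsin(T[2,0]); f=np.array(s["wrist_force"])
    al,la,h=B@e*1e3,B@n*1e3,B[2]*1e3
    print("t %.2f B along %.1f lat %.1f h %.1f tilt %.2f yaw %.2f roll %.2f"%(s["time"],al,la,h,np.degrees(th),np.degrees(np.arctan2(T[1,0],T[0,0])),np.degrees(np.arcsin(T[2,1]))))
    print(" F e %.1f n %.1f z %.1f gap %.3f grip %.0f"%(f@e,f@n,f[2],s["finger_gap"],s["grasp_force"]))
    c,q=np.cos(th),np.sin(th)
    print(" low: bot h %.1f top-corner along %.1f h %.1f | high: bot along %.1f h %.1f"%(h-75*q,al-75*c-22*q,h-75*q+22*c,al+75*c,h+75*q))
E
python3 - <<'E'
from h import *
where(); plan(*pose(20,80,0)); plan(*pose(20,80,18)); 
E
```

```text
t 9.57 B along 16.7 lat 1.9 h 98.1 tilt -0.13 yaw -5.53 roll -0.03
 F e -0.5 n 1.3 z -4.8 gap 0.634 grip 106
 low: bot h 98.2 top-corner along -58.3 h 120.2 | high: bot along 91.7 h 97.9
t 9.5667 pos [ 0.5572 -0.0638  0.0909] F [ 0.0202  1.4235 -4.7858] gap 0.6342663571517642 grip 106.35313153266907
q [ 0.4085  0.4753 -0.4318  1.8639  0.2547  0.859  -1.8166]
cm in tool [0.2899 0.2692 1.8059]  then turn deg [-0.0163  0.1296 14.1677]  cm in new tool [0.3429 0.19   1.8067]
t 9.5667 pos [ 0.5572 -0.0638  0.0909] F [ 0.0202  1.4235 -4.7858] gap 0.6342663571517642 grip 106.35313153266907
q [ 0.4085  0.4753 -0.4318  1.8639  0.2547  0.859  -1.8166]
cm in tool [1.4041 0.5504 1.6212]  then turn deg [-2.2417 18.0375 14.0491]  cm in new tool [0.9174 0.19   2.0063]
```

Request:
carry_out(targets=[[[0, 0, 0, 0, 0, 4.7, 1], [0, 0, 0, 0, 0, 4.8, 1], [0, 0, 0, 0, 0, 4.7, 1], [0, 0, 0, 0, 3, 0, 1], [0, 0, 0, 0, 5, 0, 1], [0, 0, 0, 0, 5, 0, 1], [0, 0, 0, 0, 5, 0, 1], [0.3, 0.05, 0, 0, 0, 0, 1], [0.3, 0.05, 0, 0, 0, 0, 1], [0.3, 0.1, 0, 0, 0, 0, 1], [0, 0, 0, 0, 0, 0, 1], [0, 0, 0, 0, 0, 0, 1], [0, 0, 0, 0, 0, 0, 1], [0, 0, 0, 0, 0, 0, 1]]])

```text
time: 10.73
tcp_pos: [0.5662, -0.0685, 0.0947]
tcp_rot: [[0.896, -0.337, 0.291], [-0.32, -0.942, -0.104], [0.309, -0.0, -0.951]]
wrist_force: [0.5, -0.8, -4.4]
finger_gap: 0.633
grasp_force: 106.5
```

```bash
python3 - <<'E'
from h import *
where(); plan(*pose(20,60,18))
i=ctrl.camera_info("scene"); p,d=ctrl.capture("scene"); np.savez("s5",p=p,d=d)
it=ctrl.camera_info("top"); pt,dt=ctrl.capture("top"); np.savez("t5",p=pt,d=dt)
a=cv2.resize(p[170:270,320:440],None,fx=4.5,fy=4.5,interpolation=cv2.INTER_CUBIC); save("c5",a)
for nm,ii,pp,dd in(("scene",i,p,d),("top",it,pt,dt)):
    c=cloud("",dd,ii); col=pp[dd>0].astype(int)
    r=(col[:,0]-col[:,2]>50)&(c[:,2]>.05)&(abs(c[:,0]-.56)<.13)&(abs(c[:,1]+.06)<.1); q=c[r]-M
    y=np.radians(YAW); e=np.array([np.cos(y),np.sin(y),0]); n=np.array([-np.sin(y),np.cos(y),0])
    X=np.stack([q@e,q@n,q[:,2]],1)*1e3
    A=np.c_[X[:,:2],np.ones(len(X))]; k=np.linalg.lstsq(A,X[:,2],rcond=None)[0]; k=np.linalg.lstsq(A[abs(A@k-X[:,2])<4],X[abs(A@k-X[:,2])<4,2],rcond=None)[0]
    g=abs(A@k-X[:,2])<4
    print(nm,len(X),"top plane slope deg",np.degrees(np.arctan(k[0])),"lat slope",np.degrees(np.arctan(k[1])),"along",np.percentile(X[g,0],[1,50,99]),"lat",np.percentile(X[g,1],[2,98]),"h at along -50",k@[-50,0,1])
    s=ctrl.observe(); T=np.array(s["tcp_rot"]); L=(c[r][g]-s["tcp_pos"])@T*1e3; print(" in tool: top z",np.median(L[:,2]),"x",np.percentile(L[:,0],[1,99]),"y",np.percentile(L[:,1],[1,99]))
E
```

```text
t 10.73 B along 15.1 lat 0.4 h 100.1 tilt 17.98 yaw -19.69 roll -0.01
 F e 0.8 n -0.6 z -4.4 gap 0.633 grip 106
 low: bot h 76.9 top-corner along -63.0 h 97.9 | high: bot along 86.4 h 123.2
t 10.7333 pos [ 0.5662 -0.0685  0.0947] F [ 0.544  -0.7992 -4.3796] gap 0.6334507860346182 grip 106.4520263671875
q [ 0.2384  0.3097 -0.2705  2.1365  0.4467  0.4467 -2.3015]
cm in tool [-0.7692  0.0465  3.9643]  then turn deg [-0.0174  0.0177  0.0118]  cm in new tool [-0.7704  0.0454  3.9641]
scene 545 top plane slope deg 17.91049994303886 lat slope 3.036851437358335 along [-63.089  -20.5008  75.1724] lat [-26.0855  29.113 ] h at along -50 101.32029301467716
 in tool: top z -58.167673620841114 x [-75.0973  69.662 ] y [-29.5345  27.0858]
top 1064 top plane slope deg 18.055246398179516 lat slope -0.09774883491921946 along [-61.5784  39.6785  78.0568] lat [-24.9945  27.807 ] h at along -50 102.40268084366248
 in tool: top z -59.49806904821934 x [-73.3417  73.7746] y [-27.6885  26.3901]
```

View pics/c5.png

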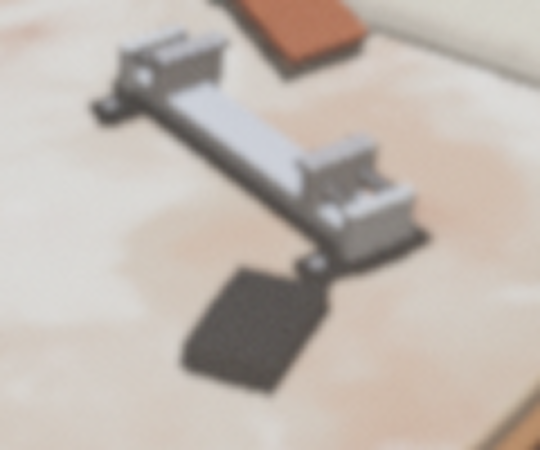

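Request:
carry_out(targets=[[[0, 0, 0, 0, -3, 0, 1], [0, 0, 0, 0, -5, 0, 1], [0, 0, 0, 0, -5, 0, 1], [0, 0, 0, 0, -5, 0, 1], [0, 0, 0, 0, -5, 0, 1], [0, 0, 0, 0, -5, 0, 1], [0, 0, 0, 0, -5, 0, 1], [0, 0, 0, 0, -3, 0, 1], [-0.8, 0, 0.2, 0, 0, 0, 1], [-1.5, 0, 0.4, 0, 0, 0, 1], [-1.5, 0, 0.4, 0, 0, 0, 1], [-1.2, 0, 0.4, 0, 0, 0, 1], [-0.6, 0, 0.2, 0, 0, 0, 1], [0, 0, 0, 0, 0, 0, 1], [0, 0, 0, 0, 0, 0, 1]]])

```text
time: 12.08
tcp_pos: [0.5116, -0.049, 0.0972]
tcp_rot: [[0.896, -0.336, -0.289], [-0.32, -0.942, 0.103], [-0.307, 0.0, -0.952]]
wrist_force: [-0.7, -0.5, -4.3]
finger_gap: 0.629
grasp_force: 106.4
```

```bash
sed -i 's/^    print(" low: bot.*$/    q=-q; print(" low(far): bot h %.1f top-corner along %.1f h %.1f | high(near): bot along %.1f h %.1f"%(h-75*q,al+75*c+22*q,h-75*q+22*c,al-75*c,h+75*q))/' h.py
python3 - <<'E'
from h import *
where(); plan(*pose(-20,60,-18));plan(*pose(-20,25,-18))
E
```

```text
t 12.08 B along -19.9 lat 0.4 h 102.6 tilt -17.89 yaw -19.64 roll 0.00
 F e -0.5 n -0.7 z -4.3 gap 0.629 grip 106
 low(far): bot h 79.5 top-corner along 58.2 h 100.5 | high(near): bot along -91.3 h 125.6
t 12.0833 pos [ 0.5116 -0.049   0.0972] F [-0.7238 -0.458  -4.2549] gap 0.6287042348224989 grip 106.44797801971436
q [ 0.3897  0.5975 -0.3968  1.6908  0.1318  1.1947 -1.9577]
cm in tool [1.2947 0.0399 4.0532]  then turn deg [ 0.0225 -0.1116  0.0589]  cm in new tool [1.3026 0.0402 4.0506]
t 12.0833 pos [ 0.5116 -0.049   0.0972] F [-0.7238 -0.458  -4.2549] gap 0.6287042348224989 grip 106.44797801971436
q [ 0.3897  0.5975 -0.3968  1.6908  0.1318  1.1947 -1.9577]
cm in tool [2.3697 0.0397 7.3839]  then turn deg [ 0.0225 -0.1116  0.0589]  cm in new tool [2.3841 0.0402 7.3793]
```

Request:
carry_out(targets=[[[0.16, 0, 0.5, 0, 0, 0, 1], [0.26, 0.01, 0.8, 0, 0, 0, 1], [0.26, 0.01, 0.8, 0, 0, 0, 1], [0.26, 0.01, 0.8, 0, 0, 0, 1], [0.26, 0.01, 0.8, 0, 0, 0, 1], [0.26, 0, 0.8, 0, 0, 0, 1], [0.26, 0, 0.8, 0, 0, 0, 1], [0.26, 0, 0.8, 0, 0, 0, 1], [0.19, 0, 0.6, 0, 0, 0, 1], [0.1, 0, 0.3, 0, 0, 0, 1], [0, 0, 0, 0, 0, 0, 1], [0, 0, 0, 0, 0, 0, 1], [0, 0, 0, 0, 0, 0, 1], [0, 0, 0, 0, 0, 0, 1]]])

```text
time: 13.25
tcp_pos: [0.5114, -0.0491, 0.0238]
tcp_rot: [[0.896, -0.336, -0.29], [-0.32, -0.942, 0.104], [-0.308, -0.0, -0.951]]
wrist_force: [-0.3, 0.6, -4.1]
finger_gap: 0.631
grasp_force: 106.5
```

```bash
python3 - <<'E'
from h import *
where(); plan(*pose(-20,25,-18))
p,d=ctrl.capture("scene"); save("c6",cv2.resize(p[160:260,320:440],None,fx=4.5,fy=4.5,interpolation=cv2.INTER_CUBIC))
E
```

```text
t 13.25 B along -20.1 lat 0.3 h 29.2 tilt -17.94 yaw -19.63 roll -0.01
 F e -0.5 n 0.4 z -4.1 gap 0.631 grip 106
 low(far): bot h 6.1 top-corner along 58.1 h 27.0 | high(near): bot along -91.4 h 52.3
t 13.25 pos [ 0.5114 -0.0491  0.0238] F [-0.2889  0.5657 -4.1005] gap 0.6307360239763978 grip 106.46926403045654
q [ 0.373   0.6978 -0.3744  1.7192  0.1669  1.0709 -1.9722]
cm in tool [0.1318 0.0292 0.397 ]  then turn deg [ 0.0065 -0.0636  0.0622]  cm in new tool [0.1323 0.0291 0.3968]
```

View pics/c6.png

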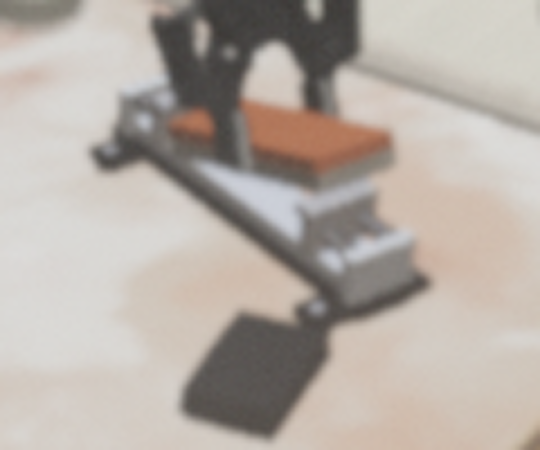

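Request:
carry_out(targets=[[[0.04, 0.01, 0.13, 0, 0, 0, 1], [0.05, 0.01, 0.15, 0, 0, 0, 1], [0.04, 0.01, 0.12, 0, 0, 0, 1], [0, 0, 0, 0, 0, 0, 1], [0.19, 0, -0.06, 0, 0, 0, 1], [0.19, 0, -0.06, 0, 0, 0, 1], [0.19, 0, -0.06, 0, 0, 0, 1], [0.19, 0, -0.06, 0, 0, 0, 1], [0, 0, 0, 0, 0, 0, 1], [0, 0, 0, 0, 0, 0, 1], [0, 0, 0, 0, 0, 0, 1]]])

```text
time: 14.22
tcp_pos: [0.5182, -0.052, 0.019]
tcp_rot: [[0.896, -0.336, -0.291], [-0.32, -0.942, 0.104], [-0.309, -0.0, -0.951]]
wrist_force: [-0.1, -0.7, -4.6]
finger_gap: 0.629
grasp_force: 106.5
```

```bash
python3 - <<'E'
from h import *
where()
E
```

```text
t 14.22 B along -12.6 lat -0.1 h 24.4 tilt -18.01 yaw -19.64 roll -0.00
 F e 0.1 n -0.7 z -4.6 gap 0.629 grip 106
 low(far): bot h 1.2 top-corner along 65.5 h 22.1 | high(near): bot along -84.0 h 47.6
```

Request:
carry_out(targets=[[[0.095, 0, -0.035, 0, 0, 0, 1], [0.095, 0, -0.035, 0, 0, 0, 1], [0.095, 0, -0.03, 0, 0, 0, 1], [0.095, 0, -0.03, 0, 0, 0, 1], [0, 0, 0, 0, 0, 0, 1], [0, 0, 0, 0, 0, 0, 1]]])

```text
time: 14.72
tcp_pos: [0.5222, -0.0534, 0.0191]
tcp_rot: [[0.896, -0.336, -0.291], [-0.32, -0.942, 0.104], [-0.309, -0.0, -0.951]]
wrist_force: [0.0, -0.1, -4.1]
finger_gap: 0.632
grasp_force: 106.5
```

```bash
python3 - <<'E'
from h import *
where()
E
```

```text
t 14.72 B along -8.5 lat -0.1 h 24.5 tilt -17.99 yaw -19.64 roll -0.00
 F e 0.1 n -0.1 z -4.1 gap 0.632 grip 106
 low(far): bot h 1.3 top-corner along 69.7 h 22.2 | high(near): bot along -79.8 h 47.6
```

Request:
carry_out(targets=[[[0.095, 0, -0.03, 0, 0, 0, 1], [0.095, 0, -0.03, 0, 0, 0, 1], [0.095, 0, -0.03, 0, 0, 0, 1], [0, 0, 0, 0, 0, 0, 1], [0, 0, 0, 0, 0, 0, 1]]])

```text
time: 15.13
tcp_pos: [0.524, -0.0541, 0.019]
tcp_rot: [[0.895, -0.336, -0.293], [-0.319, -0.942, 0.104], [-0.311, 0.0, -0.951]]
wrist_force: [-3.2, 0.9, -1.9]
finger_gap: 0.632
grasp_force: 106.5
```

```bash
python3 - <<'E'
from h import *
where()
E
```

```text
t 15.13 B along -6.4 lat -0.1 h 24.4 tilt -18.10 yaw -19.63 roll 0.01
 F e -3.3 n -0.2 z -1.9 gap 0.632 grip 106
 low(far): bot h 1.1 top-corner along 71.7 h 22.0 | high(near): bot along -77.7 h 47.7
```

Request:
carry_out(targets=[[[0.095, 0, -0.03, 0, 0, 0, 1], [0.095, 0, -0.03, 0, 0, 0, 1], [0.095, 0, -0.03, 0, 0, 0, 1], [0.095, 0, -0.03, 0, 0, 0, 1], [0.095, 0, -0.03, 0, 0, 0, 1], [0.095, 0, -0.03, 0, 0, 0, 1], [0.095, 0, -0.03, 0, 0, 0, 1], [0.095, 0, -0.03, 0, 0, 0, 1], [0.095, 0, -0.03, 0, 0, 0, 1], [0.095, 0, -0.03, 0, 0, 0, 1], [0, 0, 0, 0, 0, 0, 1], [0, 0, 0, 0, 0, 0, 1]]])

```text
time: 16.13
tcp_pos: [0.5319, -0.0569, 0.019]
tcp_rot: [[0.894, -0.335, -0.296], [-0.319, -0.942, 0.105], [-0.314, 0.001, -0.95]]
wrist_force: [-8.7, 3.0, 0.8]
finger_gap: 0.63
grasp_force: 106.6
```

```bash
python3 - <<'E'
from h import *
where()
E
```

```text
t 16.13 B along 2.0 lat -0.1 h 24.3 tilt -18.28 yaw -19.61 roll 0.04
 F e -9.2 n -0.1 z 0.8 gap 0.630 grip 107
 low(far): bot h 0.8 top-corner along 80.1 h 21.7 | high(near): bot along -69.2 h 47.9
```

Request:
carry_out(targets=[[[0.09, 0, -0.045, 0, 0, 0, 1], [0.09, 0, -0.045, 0, 0, 0, 1], [0.09, 0, -0.045, 0, 0, 0, 1], [0.09, 0, -0.045, 0, 0, 0, 1], [0.09, 0, -0.04, 0, 0, 0, 1], [0.09, 0, -0.04, 0, 0, 0, 1], [0.09, 0, -0.04, 0, 0, 0, 1], [0.09, 0, -0.04, 0, 0, 0, 1], [0, 0, 0, 0, 0, 0, 1], [0, 0, 0, 0, 0, 0, 1]]])

```text
time: 16.97
tcp_pos: [0.537, -0.0588, 0.0196]
tcp_rot: [[0.893, -0.335, -0.3], [-0.318, -0.942, 0.105], [-0.318, 0.001, -0.948]]
wrist_force: [-12.3, 3.5, 0.9]
finger_gap: 0.633
grasp_force: 106.6
```

```bash
python3 - <<'E'
from h import *
where()
i=ctrl.camera_info("top"); p,d=ctrl.capture("top"); si=ctrl.camera_info("scene"); sp,sd=ctrl.capture("scene")
save("c7",np.hstack([cv2.resize(sp[160:260,320:430],None,fx=3.6,fy=3.6,interpolation=cv2.INTER_CUBIC),cv2.resize(p[180:280,380:490],None,fx=3.6,fy=3.6,interpolation=cv2.INTER_CUBIC)]))
y=np.radians(YAW); e=np.array([np.cos(y),np.sin(y),0]); n=np.array([-np.sin(y),np.cos(y),0])
for nm,ii,dd,pp in(("top",i,d,p),("scene",si,sd,sp)):
    c=cloud("",dd,ii); col=pp[dd>0].astype(int); q=c-M; X=np.stack([q@e,q@n,q[:,2]],1)*1e3
    g=(abs(X[:,1])<24)&(abs(X[:,2]-31)<4)&(col.max(1)-col.min(1)<40)
    for lo,hi in((-95,-55),(55,115)):
        k=X[g&(X[:,0]>lo)&(X[:,0]<hi)]; print(nm,len(k),np.percentile(k[:,0],[3,50,97]) if len(k) else '')
    f=np.load({"top":"top0.npz","scene":"scene0.npz"}[nm]); c=cloud("",f["d"],ii); q=c-M; X=np.stack([q@e,q@n,q[:,2]],1)*1e3
    g=(abs(X[:,1])<24)&(abs(X[:,2]-31)<4)
    for lo,hi in((-95,-55),(55,115)):
        k=X[g&(X[:,0]>lo)&(X[:,0]<hi)]; print(" initially",nm,len(k),np.percentile(k[:,0],[3,50,97]))
E
```

```text
t 16.97 B along 7.6 lat -0.2 h 24.8 tilt -18.55 yaw -19.59 roll 0.07
 F e -12.8 n -0.8 z 0.9 gap 0.633 grip 107
 low(far): bot h 1.0 top-corner along 85.7 h 21.8 | high(near): bot along -63.5 h 48.7
top 126 [-78.2475 -71.3594 -64.0337]
top 26 [79.7132 88.3195 93.5653]
 initially top 127 [-78.3124 -71.4911 -63.9094]
 initially top 132 [65.2888 72.3538 79.8696]
scene 72 [-81.9409 -71.8105 -62.2645]
scene 6 [81.6543 89.9764 95.5654]
 initially scene 74 [-81.0688 -72.0492 -63.2004]
 initially scene 62 [64.215  71.2396 81.4498]
```

Request:
carry_out(targets=[[[0.1, 0, -0.034, 0, 0, 0, 1], [0.1, 0, -0.034, 0, 0, 0, 1], [0.1, 0, -0.034, 0, 0, 0, 1], [0.1, 0, -0.034, 0, 0, 0, 1], [0.1, 0, -0.034, 0, 0, 0, 1], [0.1, 0, -0.034, 0, 0, 0, 1], [0.1, 0, -0.034, 0, 0, 0, 1], [0, 0, 0, 0, 0, 0, 1], [0, 0, 0, 0, 0, 0, 1]]])

```text
time: 17.82
tcp_pos: [0.5421, -0.0607, 0.0197]
tcp_rot: [[0.892, -0.334, -0.304], [-0.317, -0.942, 0.106], [-0.322, 0.002, -0.947]]
wrist_force: [-15.0, 3.8, 2.4]
finger_gap: 0.631
grasp_force: 106.6
```

```bash
cat >> h.py <<'E'
def lower(th1,top,bot1,n=6):
    s=ctrl.observe(); T=np.array(s["tcp_rot"]); th0=-np.degrees(np.arcsin(T[2,0])); y=np.radians(YAW); e=np.array([np.cos(y),np.sin(y),0])
    B=(s["tcp_pos"]-OFF*T[:,2]-M)*1e3; q=np.sin(np.radians(th0)); b0=B[2]-75*q; a0=B@e+75*np.cos(np.radians(th0))+22*q
    P=lambda f:(lambda t:pose(a0+(top-a0)*f-75*np.cos(t)-22*np.sin(t),b0+(bot1-b0)*f+75*np.sin(t),-np.degrees(t)))(np.radians(th0+(th1-th0)*f))
    for k in range(n):
        p0,R0=P(k/n); p1,R1=P((k+1)/n); print(" row",100*R0.T@(p1-p0),np.degrees(Ro.from_matrix(R0.T@R1).as_rotvec()))
E
python3 - <<'E'
from h import *
where(); lower(12,91,1.0)
E
```

```text
t 17.82 B along 13.2 lat -0.2 h 24.9 tilt -18.75 yaw -19.57 roll 0.10
 F e -15.4 n -1.5 z 2.4 gap 0.631 grip 107
 low(far): bot h 0.8 top-corner along 91.3 h 21.7 | high(near): bot along -57.8 h 49.1
 row [ 0.1076 -0.      0.1324] [-0.      1.1257 -0.    ]
 row [ 0.1081 -0.      0.133 ] [-0.      1.1257  0.    ]
 row [0.1086 0.     0.1336] [ 0.      1.1257 -0.    ]
 row [ 0.109  -0.      0.1342] [-0.      1.1257  0.    ]
 row [0.1095 0.     0.1348] [-0.      1.1257 -0.    ]
 row [0.1099 0.     0.1354] [0.     1.1257 0.    ]
```

```bash
cat >> h.py <<'E'
def look():
    y=np.radians(YAW); e=np.array([np.cos(y),np.sin(y),0]); n=np.array([-np.sin(y),np.cos(y),0])
    for nm in("top","scene"):
        ii=ctrl.camera_info(nm); pp,dd=ctrl.capture(nm)
        c=cloud("",dd,ii); col=pp[dd>0].astype(int); q=c-M; X=np.stack([q@e,q@n,q[:,2]],1)*1e3
        g=(abs(X[:,1])<24)&(abs(X[:,2]-31)<4)&(col.max(1)-col.min(1)<40)
        for lo,hi in((-95,-55),(55,115)):
            k=X[g&(X[:,0]>lo)&(X[:,0]<hi)]; print(nm,"lip",len(k),np.percentile(k[:,0],[3,50,97]) if len(k) else '')
        r=(col[:,0]-col[:,2]>50)&(X[:,2]>12)&(X[:,2]<100)&(abs(X[:,0])<110)&(abs(X[:,1])<40); x=X[r]
        A=np.c_[x[:,:2],np.ones(len(x))]; k=np.linalg.lstsq(A,x[:,2],rcond=None)[0]; b=abs(A@k-x[:,2])<4; k=np.linalg.lstsq(A[b],x[b,2],rcond=None)[0]
        print("  stone top tilt %.2f along"%np.degrees(np.arctan(k[0])),np.percentile(x[b,0],[1,99]),"lat",np.percentile(x[b,1],[2,98]),"h at 0: %.1f"%k[2])
    return
E
python3 - <<'E'
from h import *
look(); where()
E
```

```text
top lip 119 [-77.9553 -71.3377 -63.9876]
top lip 26 [83.4948 93.0745 99.3275]
  stone top tilt -17.76 along [-51.6196  36.4333] lat [-27.1471  26.8624] h at 0: 52.7
scene lip 74 [-80.626  -72.7428 -63.5874]
scene lip 8 [85.7514 87.5645 98.4916]
  stone top tilt -18.13 along [-55.0927  88.2256] lat [-27.4012  28.7862] h at 0: 51.1
t 17.92 B along 13.2 lat -0.2 h 24.9 tilt -18.76 yaw -19.57 roll 0.10
 F e -16.4 n -0.4 z 2.0 gap 0.634 grip 107
 low(far): bot h 0.8 top-corner along 91.3 h 21.7 | high(near): bot along -57.8 h 49.1
```

Request:
carry_out(targets=[[[0.108, 0, 0.132, 0, 1.13, 0, 1], [0.108, 0, 0.133, 0, 1.13, 0, 1], [0.109, 0, 0.134, 0, 1.13, 0, 1], [0.109, 0, 0.134, 0, 1.13, 0, 1], [0.11, 0, 0.135, 0, 1.13, 0, 1], [0.11, 0, 0.135, 0, 1.13, 0, 1], [0, 0, 0, 0, 0, 0, 1], [0, 0, 0, 0, 0, 0, 1]]])

```text
time: 18.58
tcp_pos: [0.5452, -0.0618, 0.0095]
tcp_rot: [[0.922, -0.334, -0.197], [-0.327, -0.942, 0.068], [-0.208, 0.002, -0.978]]
wrist_force: [-14.7, 5.4, 0.5]
finger_gap: 0.633
grasp_force: 106.6
```

```bash
python3 - <<'E'
from h import *
where(); look(); where(); lower(5,91,1.0)
E
```

```text
t 18.58 B along 12.3 lat -0.2 h 15.8 tilt -12.00 yaw -19.56 roll 0.12
 F e -15.7 n 0.2 z 0.5 gap 0.633 grip 107
 low(far): bot h 0.3 top-corner along 90.2 h 21.8 | high(near): bot along -61.1 h 31.4
top lip 136 [-78.2844 -70.8708 -60.5644]
top lip 40 [83.9678 91.6318 98.134 ]
  stone top tilt -11.99 along [-56.8213  82.9537] lat [-26.832   27.1041] h at 0: 40.9
scene lip 98 [-79.8518 -69.0495 -56.8741]
scene lip 5 [87.5073 95.0465 99.1154]
  stone top tilt -11.49 along [-58.8902  79.8913] lat [-26.65    28.2834] h at 0: 39.6
t 18.68 B along 12.4 lat -0.2 h 15.8 tilt -12.01 yaw -19.57 roll 0.12
 F e -16.7 n -0.6 z 0.4 gap 0.630 grip 107
 low(far): bot h 0.2 top-corner along 90.3 h 21.7 | high(near): bot along -61.0 h 31.4
 row [ 0.1283 -0.      0.1273] [-0.     1.168 -0.   ]
 row [0.1289 0.     0.1283] [-0.     1.168 -0.   ]
 row [ 0.1296 -0.      0.1293] [-0.     1.168  0.   ]
 row [ 0.1302 -0.      0.1304] [0.    1.168 0.   ]
 row [0.1307 0.     0.1314] [-0.     1.168 -0.   ]
 row [ 0.1312 -0.      0.1325] [0.    1.168 0.   ]
```

Request:
carry_out(targets=[[[0.127, 0, 0.127, 0, 1.17, 0, 1], [0.127, 0, 0.128, 0, 1.17, 0, 1], [0.128, 0, 0.129, 0, 1.17, 0, 1], [0.128, 0, 0.13, 0, 1.17, 0, 1], [0.129, 0, 0.131, 0, 1.17, 0, 1], [0.129, 0, 0.132, 0, 1.17, 0, 1], [0, 0, 0, 0, 0, 0, 1], [0, 0, 0, 0, 0, 0, 1]]])

```text
time: 19.35
tcp_pos: [0.5501, -0.0637, -0.0005]
tcp_rot: [[0.939, -0.334, -0.084], [-0.333, -0.942, 0.027], [-0.088, 0.003, -0.996]]
wrist_force: [-14.5, 6.4, -3.6]
finger_gap: 0.635
grasp_force: 106.5
```

```bash
python3 - <<'E'
from h import *
where(); look(); where(); lower(0,90.5,0.3)
E
```

```text
t 19.35 B along 13.1 lat -0.3 h 6.5 tilt -5.07 yaw -19.54 roll 0.15
 F e -15.8 n 1.1 z -3.6 gap 0.635 grip 107
 low(far): bot h -0.1 top-corner along 89.7 h 21.8 | high(near): bot along -61.6 h 13.2
top lip 129 [-78.4697 -71.2299 -63.7713]
top lip 62 [83.5295 91.0914 98.2126]
  stone top tilt -5.00 along [-59.2977  83.1675] lat [-26.6804  27.276 ] h at 0: 29.8
scene lip 88 [-81.1433 -71.2826 -58.066 ]
scene lip 5 [ 88.3661  92.683  101.4427]
  stone top tilt -4.80 along [-58.5791  77.4635] lat [-27.6808  28.7769] h at 0: 28.6
t 19.45 B along 13.2 lat -0.3 h 6.5 tilt -5.08 yaw -19.55 roll 0.15
 F e -16.8 n 0.2 z -1.8 gap 0.627 grip 107
 low(far): bot h -0.1 top-corner along 89.9 h 21.8 | high(near): bot along -61.5 h 13.2
 row [0.0981 0.     0.0997] [-0.      0.8469  0.    ]
 row [0.0983 0.     0.1004] [ 0.      0.8469 -0.    ]
 row [ 0.0985 -0.      0.101 ] [-0.      0.8469 -0.    ]
 row [0.0986 0.     0.1016] [ 0.      0.8469 -0.    ]
 row [ 0.0988 -0.      0.1022] [-0.      0.8469  0.    ]
 row [ 0.0989 -0.      0.1029] [-0.      0.8469 -0.    ]
```

Request:
carry_out(targets=[[[0.098, 0, 0.1, 0, 0.85, 0, 1], [0.098, 0, 0.1, 0, 0.85, 0, 1], [0.098, 0, 0.101, 0, 0.85, 0, 1], [0.098, 0, 0.102, 0, 0.85, 0, 1], [0.098, 0, 0.102, 0, 0.85, 0, 1], [0.098, 0, 0.103, 0, 0.85, 0, 1], [0, 0, 0, 0, 0, 0, 1], [0, 0, 0, 0, 0, 0, 1]]])

```text
time: 20.12
tcp_pos: [0.5539, -0.065, -0.0071]
tcp_rot: [[0.942, -0.334, -0.003], [-0.334, -0.942, -0.003], [-0.002, 0.004, -1.0]]
wrist_force: [-20.0, 7.8, 4.8]
finger_gap: 0.633
grasp_force: 107.3
```

```bash
python3 - <<'E'
from h import *
where(); look(); where(); print(ctrl.observe()["torque"])
E
```

```text
t 20.12 B along 13.9 lat -0.2 h 0.1 tilt -0.11 yaw -19.53 roll 0.21
 F e -21.5 n 0.6 z 4.8 gap 0.633 grip 107
 low(far): bot h -0.0 top-corner along 88.9 h 22.0 | high(near): bot along -61.1 h 0.3
top lip 128 [-78.2911 -71.028  -63.9753]
top lip 77 [82.6075 90.2453 97.2619]
  stone top tilt -0.22 along [-60.5924  83.5847] lat [-26.2414  27.301 ] h at 0: 22.1
scene lip 71 [-82.0133 -72.9761 -63.7999]
scene lip 9 [ 81.5405  91.1845 103.7439]
  stone top tilt -0.15 along [-57.8744  82.5721] lat [-28.2024  28.1586] h at 0: 20.9
t 20.22 B along 13.8 lat -0.3 h 0.1 tilt -0.13 yaw -19.54 roll 0.21
 F e -21.3 n 0.1 z 5.0 gap 0.632 grip 107
 low(far): bot h -0.1 top-corner along 88.9 h 21.9 | high(near): bot along -61.2 h 0.3
[ 1.7929  4.0407 -0.0884]
```

Request:
carry_out(targets=[[[0, 0, -0.04, 0, 0, 0, 1], [0, 0, -0.04, 0, 0, 0, 1], [-0.05, 0, 0, 0, 0, 0, 1], [-0.1, 0, 0, 0, 0, 0, 1], [-0.1, 0, 0, 0, 0, 0, 1], [-0.1, 0, 0, 0, 0, 0, 1], [-0.1, 0, 0, 0, 0, 0, 1], [-0.1, 0, 0, 0, 0, 0, 1], [-0.1, 0, 0, 0, 0, 0, 1], [-0.1, 0, 0, 0, 0, 0, 1], [-0.1, 0, 0, 0, 0, 0, 1], [-0.1, 0, 0, 0, 0, 0, 1], [0, 0, 0, 0, 0, 0, 1], [0, 0, 0, 0, 0, 0, 1]]])

```text
time: 21.38
tcp_pos: [0.5482, -0.063, -0.0067]
tcp_rot: [[0.942, -0.335, 0.003], [-0.335, -0.942, -0.003], [0.003, 0.002, -1.0]]
wrist_force: [-9.7, 4.5, -10.0]
finger_gap: 0.627
grasp_force: 106.7
```

```bash
python3 - <<'E'
from h import *
where()
E
```

```text
t 21.38 B along 7.7 lat -0.3 h 0.5 tilt 0.19 yaw -19.56 roll 0.12
 F e -10.6 n 1.0 z -10.0 gap 0.627 grip 107
 low(far): bot h 0.7 top-corner along 82.6 h 22.7 | high(near): bot along -67.3 h 0.2
```

Request:
carry_out(targets=[[[-0.1, 0, 0.02, 0, 0, 0, 1], [-0.1, 0, 0.02, 0, 0, 0, 1], [-0.1, 0, 0.01, 0, 0, 0, 1], [-0.1, 0, 0, 0, 0, 0, 1], [-0.1, 0, 0, 0, 0, 0, 1], [-0.1, 0, 0, 0, 0, 0, 1], [-0.1, 0, 0, 0, 0, 0, 1], [-0.1, 0, 0, 0, 0, 0, 1], [-0.1, 0, 0, 0, 0, 0, 1], [0, 0, 0, 0, 0, 0, 1], [0, 0, 0, 0, 0, 0, 1]]])

```text
time: 22.3
tcp_pos: [0.5459, -0.0621, -0.0047]
tcp_rot: [[0.942, -0.336, 0.013], [-0.336, -0.942, -0.005], [0.014, 0.0, -1.0]]
wrist_force: [-4.2, 1.6, -12.2]
finger_gap: 0.63
grasp_force: 107.3
```

```bash
python3 - <<'E'
from h import *
where(); look(); where()
E
```

```text
t 22.30 B along 4.8 lat -0.4 h 2.5 tilt 0.83 yaw -19.63 roll 0.03
 F e -4.5 n 0.1 z -12.2 gap 0.630 grip 107
 low(far): bot h 3.6 top-corner along 79.5 h 25.6 | high(near): bot along -70.2 h 1.4
top lip 130 [-80.1865 -73.3556 -66.0654]
top lip 75 [73.8275 80.5083 88.0008]
  stone top tilt 0.11 along [-64.2581  73.5698] lat [-26.3502  27.2342] h at 0: 24.6
scene lip 74 [-81.6455 -74.7772 -62.9158]
scene lip 12 [76.6747 82.308  90.9877]
  stone top tilt -0.13 along [-59.3017  71.0825] lat [-27.5961  26.8553] h at 0: 23.1
t 22.40 B along 5.0 lat -0.4 h 2.6 tilt 0.85 yaw -19.65 roll 0.02
 F e -6.6 n 1.0 z -13.4 gap 0.631 grip 107
 low(far): bot h 3.7 top-corner along 79.6 h 25.7 | high(near): bot along -70.0 h 1.5
```

Request:
carry_out(targets=[[[0, 0, 0.08, 0, 0, 0, 1], [0, 0, 0.08, 0, 0, 0, 1], [0, 0, 0.08, 0, 0, 0, 1], [0, 0, 0.08, 0, 0, 0, 1], [0, 0, 0, 0, 0, 0, 1], [0, 0, 0, 0, 0, 0, 1]]])

```text
time: 22.9
tcp_pos: [0.5479, -0.0628, -0.0058]
tcp_rot: [[0.942, -0.337, 0.017], [-0.336, -0.942, -0.006], [0.018, 0.0, -1.0]]
wrist_force: [-7.4, 1.7, -0.4]
finger_gap: 0.632
grasp_force: 109.0
```

```bash
python3 - <<'E'
from h import *
where()
E
```

```text
t 22.90 B along 6.7 lat -0.3 h 1.4 tilt 1.04 yaw -19.66 roll 0.02
 F e -7.5 n -0.9 z -0.4 gap 0.632 grip 109
 low(far): bot h 2.7 top-corner along 81.3 h 24.7 | high(near): bot along -68.2 h 0.0
```

Request:
carry_out(targets=[[[-0.02, 0, 0.05, 0, -0.35, 0, 1], [-0.02, 0, 0.05, 0, -0.35, 0, 1], [-0.02, 0, 0.04, 0, -0.35, 0, 1], [0, 0, 0, 0, 0, 0, 1], [0, 0, 0, 0, 0, 0, 1]]])

```text
time: 23.32
tcp_pos: [0.5472, -0.0625, -0.0069]
tcp_rot: [[0.942, -0.336, -0.001], [-0.336, -0.942, -0.0], [-0.0, 0.001, -1.0]]
wrist_force: [-10.3, 2.1, 5.0]
finger_gap: 0.627
grasp_force: 109.4
```

```bash
python3 - <<'E'
from h import *
where(); look(); where(); print(ctrl.observe()["torque"])
E
```

```text
t 23.32 B along 6.7 lat -0.2 h 0.3 tilt -0.02 yaw -19.65 roll 0.03
 F e -10.5 n -1.5 z 5.0 gap 0.627 grip 109
 low(far): bot h 0.3 top-corner along 81.7 h 22.3 | high(near): bot along -68.3 h 0.3
top lip 123 [-78.4491 -71.1707 -64.2555]
top lip 80 [75.9113 83.0001 89.7925]
  stone top tilt 0.02 along [-62.3325  75.9587] lat [-26.453   27.6645] h at 0: 22.3
scene lip 72 [-80.1775 -73.9042 -63.8785]
scene lip 11 [77.8943 86.2599 93.1509]
  stone top tilt 0.12 along [-62.3967  72.2718] lat [-27.4691  28.3079] h at 0: 20.9
t 23.42 B along 6.7 lat -0.2 h 0.3 tilt -0.02 yaw -19.64 roll 0.03
 F e -9.4 n -1.9 z 4.9 gap 0.629 grip 109
 low(far): bot h 0.3 top-corner along 81.7 h 22.3 | high(near): bot along -68.3 h 0.3
[0.3689 1.8179 0.0389]
```

Request:
carry_out(targets=[[[-0.1, 0, 0.01, 0, 0, 0, 1], [-0.1, 0, 0.02, 0, 0, 0, 1], [-0.1, 0, 0.02, 0, 0, 0, 1], [-0.1, 0, 0.02, 0, 0, 0, 1], [-0.1, 0, 0.02, 0, 0, 0, 1], [0, 0, 0, 0, 0, 0, 1], [0, 0, 0, 0, 0, 0, 1]]])

```text
time: 24.0
tcp_pos: [0.5458, -0.0618, -0.007]
tcp_rot: [[0.942, -0.337, 0.005], [-0.337, -0.942, -0.001], [0.005, -0.001, -1.0]]
wrist_force: [-3.0, -1.2, 8.1]
finger_gap: 0.631
grasp_force: 109.4
```

```bash
python3 - <<'E'
from h import *
where()
E
```

```text
t 24.00 B along 4.9 lat -0.1 h 0.2 tilt 0.31 yaw -19.67 roll -0.03
 F e -2.4 n -2.2 z 8.1 gap 0.631 grip 109
 low(far): bot h 0.6 top-corner along 79.8 h 22.6 | high(near): bot along -70.1 h -0.2
```

Request:
carry_out(targets=[[[-0.1, 0, -0.02, 0, 0, 0, 1], [-0.1, 0, 0, 0, -0.15, 0, 1], [-0.1, 0, 0.01, 0, -0.15, 0, 1], [-0.1, 0, 0.01, 0, 0, 0, 1], [-0.1, 0, 0.01, 0, 0, 0, 1], [0, 0, 0, 0, 0, 0, 1], [0, 0, 0, 0, 0, 0, 1]]])

```text
time: 24.58
tcp_pos: [0.5427, -0.0606, -0.0071]
tcp_rot: [[0.942, -0.337, 0.003], [-0.337, -0.942, 0.0], [0.003, -0.001, -1.0]]
wrist_force: [1.1, -3.6, 6.8]
finger_gap: 0.631
grasp_force: 109.4
```

```bash
python3 - <<'E'
from h import *
where(); look(); where()
E
```

```text
t 24.58 B along 1.7 lat -0.1 h 0.1 tilt 0.16 yaw -19.68 roll -0.08
 F e 2.3 n -3.0 z 6.8 gap 0.631 grip 109
 low(far): bot h 0.3 top-corner along 76.6 h 22.3 | high(near): bot along -73.3 h -0.1
top lip 123 [-83.231  -75.8765 -68.9015]
top lip 76 [70.9039 78.1356 85.6052]
  stone top tilt -0.06 along [-67.0265  71.5352] lat [-26.1064  27.553 ] h at 0: 22.2
scene lip 67 [-84.3453 -77.6824 -67.1707]
scene lip 9 [72.8222 84.3297 86.9251]
  stone top tilt 0.01 along [-68.5628  69.7215] lat [-27.3487  28.9969] h at 0: 21.1
t 24.68 B along 1.7 lat -0.1 h 0.1 tilt 0.16 yaw -19.68 roll -0.08
 F e 3.3 n -3.0 z 5.7 gap 0.632 grip 109
 low(far): bot h 0.3 top-corner along 76.6 h 22.3 | high(near): bot along -73.3 h -0.1
```

Request:
carry_out(targets=[[[-0.06, 0.03, -0.02, 0, 0, 0, 1], [-0.04, 0.03, -0.03, 0, 0, 0, 1], [0, 0, -0.02, 0, 0, 0, 1], [0, 0, 0, 0, 0, 0, 1], [0, 0, 0, 0, 0, 0, 1]]])

```text
time: 25.1
tcp_pos: [0.541, -0.06, -0.0071]
tcp_rot: [[0.942, -0.337, 0.002], [-0.337, -0.942, 0.001], [0.002, -0.002, -1.0]]
wrist_force: [3.4, -3.7, 3.4]
finger_gap: 0.632
grasp_force: 109.0
```

```bash
python3 - <<'E'
from h import *
where(); look(); where()
E
```

```text
t 25.10 B along -0.1 lat -0.1 h 0.1 tilt 0.09 yaw -19.66 roll -0.12
 F e 4.5 n -2.3 z 3.4 gap 0.632 grip 109
 low(far): bot h 0.2 top-corner along 74.9 h 22.2 | high(near): bot along -75.1 h -0.0
top lip 126 [-84.8199 -78.0517 -70.9005]
top lip 82 [68.9637 76.0278 83.5677]
  stone top tilt -0.23 along [-68.611   69.0924] lat [-25.7952  27.6353] h at 0: 22.3
scene lip 75 [-87.4306 -79.95   -67.886 ]
scene lip 11 [71.8245 78.9819 85.5959]
  stone top tilt -0.58 along [-68.3819  68.7257] lat [-27.9953  28.6269] h at 0: 20.5
t 25.20 B along -0.1 lat -0.1 h 0.1 tilt 0.08 yaw -19.67 roll -0.12
 F e 5.2 n -2.4 z 4.7 gap 0.634 grip 109
 low(far): bot h 0.2 top-corner along 74.8 h 22.2 | high(near): bot along -75.1 h -0.0
```

Request:
carry_out(targets=[[[0.08, 0.02, -0.02, 0, 0, 0, 1], [0.08, 0.02, -0.02, 0, 0, 0, 1], [0, 0, 0, 0, 0, 0, 1], [0, 0, 0, 0, 0, 0, 1], [0, 0, 0, 0, 0, 0, 1]]])

```text
time: 25.62
tcp_pos: [0.5408, -0.06, -0.0072]
tcp_rot: [[0.942, -0.336, -0.001], [-0.336, -0.942, 0.002], [-0.001, -0.002, -1.0]]
wrist_force: [3.2, -2.4, 7.2]
finger_gap: 0.631
grasp_force: 109.6
```

```bash
python3 - <<'E'
from h import *
where()
E
```

```text
t 25.62 B along -0.1 lat -0.1 h 0.0 tilt -0.08 yaw -19.65 roll -0.11
 F e 3.9 n -1.2 z 7.2 gap 0.631 grip 110
 low(far): bot h -0.1 top-corner along 74.9 h 21.9 | high(near): bot along -75.1 h 0.1
```

Request:
carry_out(targets=[[[0.05, 0, -0.05, 0, 0, 0, 1], [0.05, 0, -0.05, 0, 0, 0, 1], [0.05, 0, 0, 0, 0, 0, 1], [0, 0, 0, 0, 0, 0, 1], [0, 0, 0, 0, 0, 0, 1]]])

```text
time: 26.03
tcp_pos: [0.5405, -0.0599, -0.0071]
tcp_rot: [[0.942, -0.336, -0.004], [-0.336, -0.942, 0.003], [-0.004, -0.002, -1.0]]
wrist_force: [4.6, -1.0, 3.3]
finger_gap: 0.631
grasp_force: 109.1
```

```bash
python3 - <<'E'
from h import *
where()
E
```

```text
t 26.03 B along -0.4 lat -0.1 h 0.1 tilt -0.26 yaw -19.63 roll -0.09
 F e 4.7 n 0.7 z 3.3 gap 0.631 grip 109
 low(far): bot h -0.3 top-corner along 74.7 h 21.7 | high(near): bot along -75.4 h 0.4
```

Request:
carry_out(targets=[[[0.07, 0, -0.03, 0, 0.1, 0, 1], [0.07, 0, -0.03, 0, 0.1, 0, 1], [0.07, 0, 0, 0, 0.1, 0, 1], [0, 0, 0, 0, 0, 0, 1], [0, 0, 0, 0, 0, 0, 1]]])

```text
time: 26.45
tcp_pos: [0.5406, -0.06, -0.0072]
tcp_rot: [[0.942, -0.336, -0.002], [-0.336, -0.942, 0.002], [-0.003, -0.001, -1.0]]
wrist_force: [4.0, 3.0, 5.7]
finger_gap: 0.628
grasp_force: 109.3
```

```bash
python3 - <<'E'
from h import *
where()
E
```

```text
t 26.45 B along -0.3 lat -0.2 h 0.0 tilt -0.14 yaw -19.61 roll -0.05
 F e 2.7 n 4.2 z 5.7 gap 0.628 grip 109
 low(far): bot h -0.2 top-corner along 74.7 h 21.8 | high(near): bot along -75.3 h 0.2
```

Request:
carry_out(targets=[[[0.1, -0.03, -0.03, 0, 0, 0, 1], [0.1, -0.02, -0.03, 0, 0, 0, 1], [0.05, 0, 0, 0, 0, 0, 1], [0, 0, 0, 0, 0, 0, 1], [0, 0, 0, 0, 0, 0, 1]]])

```text
time: 26.87
tcp_pos: [0.5404, -0.06, -0.0072]
tcp_rot: [[0.942, -0.336, -0.007], [-0.335, -0.942, 0.002], [-0.007, 0.0, -1.0]]
wrist_force: [-1.9, 4.2, 7.1]
finger_gap: 0.634
grasp_force: 109.8
```

```bash
python3 - <<'E'
from h import *
where(); look(); where()
E
```

```text
t 26.87 B along -0.3 lat -0.1 h 0.0 tilt -0.41 yaw -19.60 roll 0.02
 F e -3.2 n 3.4 z 7.1 gap 0.634 grip 110
 low(far): bot h -0.5 top-corner along 74.8 h 21.5 | high(near): bot along -75.3 h 0.6
top lip 130 [-84.9126 -77.8095 -70.8027]
top lip 81 [68.9036 76.804  83.5562]
  stone top tilt -0.07 along [-68.665   69.2111] lat [-26.1681  27.7528] h at 0: 22.3
scene lip 78 [-87.2806 -79.6456 -68.914 ]
scene lip 11 [70.2068 77.0588 83.0521]
  stone top tilt -0.17 along [-68.8842  67.5596] lat [-29.0091  28.2991] h at 0: 20.5
t 26.97 B along -0.3 lat -0.2 h 0.0 tilt -0.41 yaw -19.61 roll 0.02
 F e -4.0 n 3.2 z 7.4 gap 0.633 grip 110
 low(far): bot h -0.5 top-corner along 74.8 h 21.5 | high(near): bot along -75.3 h 0.6
```

Request:
carry_out(targets=[[[0.02, -0.02, -0.06, 0, 0, 0, 1], [0.02, -0.01, -0.06, 0, 0, 0, 1], [0, 0, -0.04, 0, 0, 0, 1], [0, 0, 0, 0, 0, 0, 1], [0, 0, 0, 0, 0, 0, 1]]])

```text
time: 27.38
tcp_pos: [0.5412, -0.0604, -0.0069]
tcp_rot: [[0.942, -0.335, -0.006], [-0.335, -0.942, 0.002], [-0.007, 0.0, -1.0]]
wrist_force: [2.9, 4.0, -9.1]
finger_gap: 0.632
grasp_force: 107.7
```

```bash
python3 - <<'E'
from h import *
where()
E
```

```text
t 27.38 B along 0.6 lat -0.3 h 0.3 tilt -0.38 yaw -19.58 roll 0.02
 F e 1.3 n 4.8 z -9.1 gap 0.632 grip 108
 low(far): bot h -0.2 top-corner along 75.7 h 21.8 | high(near): bot along -74.4 h 0.8
```

Request:
carry_out(targets=[[[0.04, -0.03, 0.02, 0, 0, 0, 1], [0.03, -0.02, 0.02, 0, 0, 0, 1], [0, 0, 0.02, 0, 0, 0, 1], [0, 0, 0, 0, 0, 0, 1], [0, 0, 0, 0, 0, 0, 1]]])

```text
time: 27.8
tcp_pos: [0.5424, -0.0609, -0.0067]
tcp_rot: [[0.942, -0.336, -0.006], [-0.336, -0.942, 0.001], [-0.006, 0.001, -1.0]]
wrist_force: [0.3, 4.0, -12.5]
finger_gap: 0.632
grasp_force: 107.5
```

```bash
python3 - <<'E'
from h import *
where(); look(); where()
E
```

```text
t 27.80 B along 1.9 lat -0.3 h 0.5 tilt -0.32 yaw -19.62 roll 0.05
 F e -1.0 n 3.9 z -12.5 gap 0.632 grip 108
 low(far): bot h 0.0 top-corner along 77.0 h 22.0 | high(near): bot along -73.1 h 0.9
top lip 121 [-82.9975 -76.2462 -68.9732]
top lip 81 [70.8335 78.1649 85.0631]
  stone top tilt -0.19 along [-66.6909  71.3158] lat [-26.0121  27.1837] h at 0: 22.6
scene lip 70 [-86.2087 -77.4251 -67.3077]
scene lip 7 [74.4412 80.1912 86.3675]
  stone top tilt -0.22 along [-63.9388  71.2   ] lat [-28.6065  27.8405] h at 0: 21.2
t 27.90 B along 2.0 lat -0.4 h 0.6 tilt -0.30 yaw -19.64 roll 0.05
 F e -2.2 n 3.6 z -11.9 gap 0.630 grip 107
 low(far): bot h 0.2 top-corner along 77.2 h 22.2 | high(near): bot along -73.0 h 1.0
```

Request:
carry_out(targets=[[[-0.04, -0.03, 0.04, 0, 0, 0, 1], [-0.04, -0.03, 0.04, 0, 0, 0, 1], [-0.02, 0, 0.04, 0, 0, 0, 1], [0, 0, 0.03, 0, 0, 0, 1], [0, 0, 0, 0, 0, 0, 1], [0, 0, 0, 0, 0, 0, 1]]])

```text
time: 28.4
tcp_pos: [0.5436, -0.0612, -0.0067]
tcp_rot: [[0.942, -0.337, -0.002], [-0.337, -0.942, -0.0], [-0.002, 0.001, -1.0]]
wrist_force: [-2.3, -1.7, -1.3]
finger_gap: 0.632
grasp_force: 108.5
```

```bash
python3 - <<'E'
from h import *
where(); look(); where()
E
```

```text
t 28.40 B along 2.9 lat -0.2 h 0.5 tilt -0.11 yaw -19.69 roll 0.06
 F e -1.6 n -2.4 z -1.3 gap 0.632 grip 109
 low(far): bot h 0.4 top-corner along 77.9 h 22.4 | high(near): bot along -72.1 h 0.7
top lip 124 [-82.0036 -75.2119 -67.7769]
top lip 81 [72.2162 78.8912 85.9547]
  stone top tilt -0.30 along [-65.7861  71.8876] lat [-26.1608  27.3935] h at 0: 22.6
scene lip 74 [-84.6429 -77.4284 -66.4641]
scene lip 8 [77.6379 82.7699 87.8489]
  stone top tilt 0.06 along [-62.0357  69.9528] lat [-27.9907  28.0868] h at 0: 21.2
t 28.50 B along 2.9 lat -0.2 h 0.4 tilt -0.11 yaw -19.70 roll 0.06
 F e -2.7 n -2.8 z -0.1 gap 0.633 grip 109
 low(far): bot h 0.3 top-corner along 77.9 h 22.3 | high(near): bot along -72.1 h 0.6
```

Request:
carry_out(targets=[[[-0.06, 0.02, 0.03, 0, 0, 0, 1], [-0.06, 0.01, 0.03, 0, 0, 0, 1], [-0.04, 0, 0.02, 0, 0, 0, 1], [0, 0, 0, 0, 0, 0, 1], [0, 0, 0, 0, 0, 0, 1], [0, 0, 0, 0, 0, 0, 1]]])

```text
time: 29.0
tcp_pos: [0.5433, -0.0608, -0.0071]
tcp_rot: [[0.941, -0.337, 0.0], [-0.337, -0.941, -0.0], [0.0, 0.0, -1.0]]
wrist_force: [-0.9, -4.4, 5.7]
finger_gap: 0.634
grasp_force: 109.5
```

```bash
python3 - <<'E'
from h import *
where()
E
```

```text
t 29.00 B along 2.4 lat -0.0 h 0.1 tilt 0.01 yaw -19.70 roll 0.01
 F e 0.6 n -4.4 z 5.7 gap 0.634 grip 109
 low(far): bot h 0.1 top-corner along 77.4 h 22.1 | high(near): bot along -72.6 h 0.0
```

Request:
carry_out(targets=[[[-0.04, 0.02, -0.01, 0, 0, 0, 1], [-0.04, 0.01, -0.01, 0, 0, 0, 1], [-0.03, 0, -0.01, 0, 0, 0, 1], [0, 0, 0, 0, 0, 0, 1], [0, 0, 0, 0, 0, 0, 1]]])

```text
time: 29.42
tcp_pos: [0.5421, -0.0604, -0.0072]
tcp_rot: [[0.942, -0.337, -0.0], [-0.337, -0.942, 0.0], [-0.0, -0.0, -1.0]]
wrist_force: [0.5, -4.7, 5.2]
finger_gap: 0.632
grasp_force: 109.3
```

```bash
python3 - <<'E'
from h import *
where()
E
```

```text
t 29.42 B along 1.1 lat -0.0 h 0.0 tilt -0.01 yaw -19.68 roll -0.02
 F e 2.0 n -4.3 z 5.2 gap 0.632 grip 109
 low(far): bot h 0.0 top-corner along 76.1 h 22.0 | high(near): bot along -73.9 h 0.0
```

Request:
carry_out(targets=[[[0, 0, 0, 0, 0, 0, 1], [0, 0, 0, 0, 0, 0, 1], [0, 0, 0, 0, 0, 0, 1]]], newtons=20)

```text
time: 29.67
tcp_pos: [0.5421, -0.0604, -0.0071]
tcp_rot: [[0.942, -0.337, 0.0], [-0.337, -0.942, 0.0], [-0.0, -0.0, -1.0]]
wrist_force: [0.7, -5.6, 4.4]
finger_gap: 0.63
grasp_force: 109.3
```

```bash
python3 - <<'E'
from h import *
where(); look(); where()
E
```

```text
t 29.67 B along 1.2 lat -0.0 h 0.1 tilt -0.00 yaw -19.68 roll -0.01
 F e 2.5 n -5.0 z 4.4 gap 0.630 grip 109
 low(far): bot h 0.1 top-corner along 76.2 h 22.1 | high(near): bot along -73.8 h 0.1
top lip 122 [-83.5685 -76.236  -69.6999]
top lip 75 [70.8462 76.9392 84.7095]
  stone top tilt -0.07 along [-67.3127  70.5198] lat [-26.0076  27.6981] h at 0: 22.2
scene lip 70 [-85.5215 -77.2944 -68.0293]
scene lip 7 [75.5    79.9889 84.5717]
  stone top tilt 0.07 along [-69.6454  68.8748] lat [-27.4347  29.5667] h at 0: 20.8
t 29.77 B along 1.1 lat -0.0 h 0.1 tilt -0.01 yaw -19.68 roll -0.01
 F e 1.9 n -4.3 z 5.2 gap 0.634 grip 109
 low(far): bot h 0.0 top-corner along 76.1 h 22.0 | high(near): bot along -73.9 h 0.1
```

Request:
carry_out(targets=[[[0, 0, 0, 0, 0, 0, -0.35], [0, 0, 0, 0, 0, 0, -0.5], [0, 0, 0, 0, 0, 0, -0.7], [0, 0, 0, 0, 0, 0, -1], [0, 0, 0, 0, 0, 0, -1], [0, 0, 0, 0, 0, 0, -1], [0, 0, 0, 0, 0, 0, -1]]])

```text
time: 30.35
tcp_pos: [0.5407, -0.0594, -0.0078]
tcp_rot: [[0.942, -0.336, -0.002], [-0.336, -0.942, 0.001], [-0.003, -0.0, -1.0]]
wrist_force: [-0.2, -0.6, -0.5]
finger_gap: 1.0
grasp_force: 0.0
```

```bash
python3 - <<'E'
from h import *
where(); look()
E
```

```text
t 30.35 B along -0.4 lat 0.4 h -0.6 tilt -0.16 yaw -19.62 roll -0.01
 F e -0.0 n -0.6 z -0.5 gap 1.000 grip 0
 low(far): bot h -0.8 top-corner along 74.7 h 21.2 | high(near): bot along -75.4 h -0.4
top lip 125 [-83.6931 -76.8402 -69.5003]
top lip 74 [70.005  77.1696 84.6586]
  stone top tilt -0.10 along [-67.3517  70.0794] lat [-26.3151  27.825 ] h at 0: 22.7
scene lip 76 [-87.4004 -78.8813 -67.8263]
scene lip 3 [74.5231 82.3692 85.9157]
  stone top tilt 0.08 along [-68.2311  45.3146] lat [-27.0958  28.3609] h at 0: 21.1
```

Released cleanly; retreat upward and check.

Request:
carry_out(targets=[[[0, 0, -0.5, 0, 0, 0, -1], [0, 0, -1.5, 0, 0, 0, -1], [0, 0, -2, 0, 0, 0, -1], [0, 0, -2.5, 0, 0, 0, -1], [0, 0, -3, 0, 0, 0, -1], [0, 0, -3, 0, 0, 0, -1], [0, 0, -3, 0, 0, 0, -1], [0, 0, -2, 0, 0, 0, -1], [0, 0, 0, 0, 0, 0, -1], [0, 0, 0, 0, 0, 0, -1], [0, 0, 0, 0, 0, 0, -1], [0, 0, 0, 0, 0, 0, -1]]])

```text
time: 31.45
tcp_pos: [0.5399, -0.0598, 0.166]
tcp_rot: [[0.942, -0.336, -0.005], [-0.336, -0.942, 0.001], [-0.005, 0.001, -1.0]]
wrist_force: [-0.1, -0.3, -0.5]
finger_gap: 0.998
grasp_force: 0.0
```

```bash
python3 - <<'E'
from h import *
where(); look()
p,d=ctrl.capture("scene"); save("c9",cv2.resize(p[160:260,320:440],None,fx=4.5,fy=4.5,interpolation=cv2.INTER_CUBIC))
E
```

```text
t 31.45 B along -0.9 lat -0.2 h 173.2 tilt -0.29 yaw -19.64 roll 0.03
 F e 0.0 n -0.3 z -0.5 gap 0.998 grip 0
 low(far): bot h 172.8 top-corner along 74.2 h 194.8 | high(near): bot along -75.9 h 173.6
top lip 124 [-83.54   -76.9811 -69.8049]
top lip 120 [70.6878 77.9265 84.7229]
  stone top tilt -0.18 along [-67.43    69.0473] lat [-26.7065  27.6111] h at 0: 22.5
scene lip 77 [-85.0416 -76.4852 -67.239 ]
scene lip 56 [68.2786 76.4875 85.8617]
  stone top tilt 0.16 along [-64.8222  75.5126] lat [-26.3714  28.7608] h at 0: 21.0
```

View pics/c9.png

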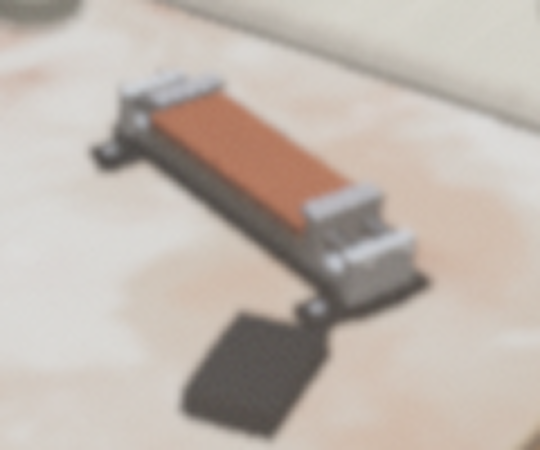

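The picture shows the stone flat between the far jaw (at about 185,90) and the near jaw (345,200), under both lips. The scourer (255,375) has not moved. The jaws measure about 5.5 mm and 5.2 mm out.

```bash
python3 -c "
from rig import ctrl
print(ctrl.job_done())"
```

```text
the job is handed in; nothing more can be done
None
```

The stone is clamped flat and centred under both lips, with each jaw about 5 mm out by the cameras. The far jaw was pressed back to about 19 mm, the gripper is clear, the bystanders were not touched, and I handed the job in at about 31.5 s.

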